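Pin the tube carousel onto the mixer spindle with its hairpin clip

ROBOT

A 6-joint arm with a two-finger parallel gripper is mounted at the origin on a cart in front of the work surface, level with it; the furniture and walls round the work are solid. World frame = base frame: x ahead of the robot, y to its left, z up, the work surface at z = 0. Lengths are in mm, angles in rad, forces in N, time in s.
With the tool pointing down it reaches from about 350 to 975 mm from the base axis. Payload 17.4 kg.
Tool frame: the origin (TCP) lies at the very end of the fingers, on their centre line; the grasp point (between the pads) lies 19 mm behind it; z points along the fingers, y is the direction in which the jaws open and shut (so a half turn about z gives the same grasp; the last joint's range is limited). The gripper opens to 85 mm and grips with 20 to 120 N. Pads are 22 mm wide; open, the fingers measure 114 mm over their backs; the gripper's body (76 mm by 85 mm) begins 54 mm behind the grasp point. The pads swing forward as they close: fully open they stand 13 mm farther back than shut.
Start: joints at [1.21, 0.116, 1.442, -0, 1.584, -0.038], TCP at [214.134, 640.14, 231.303] pointing down, gripper open.
Joint ranges: [-2.83, 2.83], [-0.83, 2.19], [0.07, 2.5], [-1.14, 4.28], [0.01, 3], [-2.97, 2.97]. Speed limits (rad/s): [1.89, 1.89, 2.22, 3.14, 3.14, 3.14].

INTERFACE

Orientations are given as a rotation vector (axis times angle).
In Python, from bench import sense, capture, calibration, finish_job gives the robot as it stands.
- The arm moves only by the tool move_arm, never from a script. Its argument "moves" is a list of rows, each a list of 4 numbers: the shift along the tool's x, y, z in units of 40 mm (1.0 is 40 mm), then the turn about the tool's z in units of 8 degrees (1.0 is 8 degrees). A call has 1 to 8 rows; each row shifts and turns the pose as measured when the row begins, along the tool's axes as they then stand; what a row does not reach is not made up. A row lasts 1/10 s, in which the tool goes at most 50 mm and 8.59 degrees, less where a joint would pass 70% of its speed; a pose out of reach is approached as far as the arm can. A call is refused whole if a number of a shift passes 1 or a number of a turn 1, either way. A call with a gripper value outside its range is refused whole. "grip" is the opening, from -1 (shut) to 1 (fully open), set as the call begins (left out, the last holds). The fingers move at their own pace and stop on an object; "squeeze" is the grip in N (left out, the last holds). Time passes only in rows, so rows that do not move let the fingers close. It gives the time, the measured TCP pose, the force and the opening at its end, in the units of the state.
- sense(): the state, without advancing time (a new reading comes with each control period).
- capture(name): name is "side" or "top"; returns the picture (400x640x3 uint8, blue, green, red); there is no depth.
- calibration(name): a dict with "intrinsics" (3x3 intrinsics, pixels), "dist_coeffs" ([k1, k2, p1, p2, k3] as OpenCV has them; the pictures are not rectified), "rvec" (rotation vector, rad) and "tvec" (3), from world to camera coordinates, as OpenCV has them. Camera axes: x right, y down, z forward; pixel columns grow to the right and rows downward; lengths in mm; the calibration is good to about 2 mm. A picture is of the moment at which its call begins. calibration takes no time and is no camera call.
- finish_job(): hands the job in, once; it reports no verdict.
The state is a dict: "time_s": time; "q": joint angles; "joint_velocities": joint speeds; "tau": joint torques, N m; "eef_pos": TCP position; "eef_rot": TCP orientation; "ft_force": force on the tool from outside, world axes, zero at the start; "moment": the same for the moment, N m; "width": finger opening in mm.
Only numpy, scipy, OpenCV 4.12 (cv2) and the standard library are available. Lean on these libraries where they do the work, as an engineer would, in place of code of your own. Each camera call takes 0.05 s, during which the arm holds its last target.

TASK

Lower the washed tube carousel onto the bench mixer's spindle so that it drops over the square drive and sits fully down on the collar. Then slide the hairpin clip's straight leg through the spindle's cross hole until the bow of its sprung leg snaps round the spindle and hugs it. Be gentle: do not ram the carousel down, nor force or overbend the clip, and leave the other things on the bench where they are.

Things in the scene. Friction and masses are not known exactly. Their poses are not given: they have to be found in the camera images.
- mixer: Fixed white bench mixer, 166 x 114 mm, 41 mm high, with an upright steel spindle that does not turn, on a drive head. Origin on the worktop under the spindle; x runs from its sloping control deck (at -x) to its back, z up.
- shoulder (a point): Top centre of the steel collar (40 mm wide) on which the carousel must sit, z 50 mm. From here rises a square drive, 12.5 mm across flats (along the mixer's x and y), straight for 6 mm, then tapered to 11 mm; above it the spindle is round, 12 mm diameter, up to z 120 mm, with a coned tip.
- cross_hole (a point): Centre of the hole drilled across the round spindle along the mixer's x, right through and open at both ends: 5.2 mm wide and high, edges bevelled by 0.7 mm; z 107 mm, 5 mm above the top of a seated hub.
- head (a joint): Shift in m along the mixer's x of the drive head that carries collar and spindle: 0 at rest; it is spring-centred and gives when pushed, 0.45 N per mm, up to a hard stop at 24 mm either way; so a clip pushed in takes it along some 14 to 24 mm before the snap.
- carousel: Loose grey disc, 126 mm diameter, 7 mm thick, 8 tube sockets on it (18 mm wide, up to z 20 mm, centres 52 mm from the axis, none in the x or y directions) and a square aluminium hub, 30 x 30 mm and 52 mm high, to grip it by. Origin at the centre of its underside, x and y square to the hub's flats, z up.
- hub_top (a point): Mouth of the hub's bore, on the carousel's axis 52 mm above its underside. The bore is square, 14 mm, flats parallel to the hub's, right through. It passes the drive at any quarter turn within 6 degrees; otherwise it hangs up on the drive, too high, and covers the cross hole.
- clip: Loose hairpin clip of 3.6 mm wire on a steel finger block to grip it by: x -16 to 12, y -7 to 7, z 0 to 26 mm from the origin (under the block). The wire lies level at z 13 mm: the straight leg along x at y 0, from a coil (x 12 to 24) to the tip; the sprung leg beside it at +y, bowed round bow, its end flared outward at x 58 mm.
- leg_tip (a point): Tip of the clip's straight leg, tapered to 2.2 mm, 65 mm along the clip's x from its origin, at z 13 mm. It is well inside the hole before the sprung leg meets the spindle.
- bow (a point): Centre of the sprung leg's bow, on the straight leg's axis, 42 mm along the clip's x from its origin, at z 13 mm. It lies on cross_hole when the bow hugs the spindle; the clip may come from either side, level.
- sprung_leg (a joint): Opening of the sprung leg, rad: 0 free, about 0.1 as its throat passes over the spindle, under 0.03 when the bow hugs it. The push needed rises to some 7 to 14 N, then drops at once by about 5 N at the snap; pushed on, the load builds up again and the clip is forced.
- timer: Small loose timer, 62 x 66 x 18 mm, a bystander; origin under its centre.
- oil_bottle: Small loose brown bottle with black dropper top, 25 mm wide, 78 mm high, a bystander; origin under its centre.
- dropper: Loose white squeeze bottle with a long nozzle, 42 mm wide, 143 mm high, a bystander; origin under its centre.
- petri: Loose closed culture dish, 92 mm wide, 16 mm high, a bystander; origin under its centre.
- marker: Loose black marker pen, 139 mm long, lying, a bystander; origin under its centre.
- counter_hand: Loose hand tally counter, 45 x 60 x 25 mm, a bystander; origin under its centre.

How it is judged:
By the outcome, as a careful person would: the job done as asked, in the order asked, and still so for the second after the job is handed in, with the robot touching nothing.
It also fails if it takes over 72 s, if anything falls off the work surface, if the arm or the gripper's body presses on something with over 40 N, if the wrist force passes 120 N, or if a joint passes its speed limit or range.

## Working session

There is one attempt and no reset: what is moved stays moved. The work goes in short steps, Python scripts to look and compute and a tool call to move; the robot and the scene stay as the last step left them, time stands still between calls to the robot, and variables do not carry over. Pictures are saved under pics/ and viewed, and the job is handed in when it is done.

Besides the shell and the picture viewer there is one more tool, called after "Request:" as name([rows], argument=value, ...), one row to a line, values as JSON. move_arm: Moves the arm, as the interface text tells. Its arguments: {"type":"object","properties":{"moves":{"type":"array"},"grip":{"type":"number"},"squeeze":{"type":"number"}},"required":["moves"]}

```bash
mkdir -p pics; ls
python3 - <<'E'
from bench import *
import cv2
for n in("side","top"):
    im=capture(n); cv2.imwrite(f"pics/{n}0.png",im)
    c=calibration(n); print(n,c)
print(sense())
E
```

```text
pics
side {'intrinsics': array([[383.64297515,   0.        , 317.31000092],
       [  0.        , 383.64297515, 198.75113855],
       [  0.        ,   0.        ,   1.        ]]), 'dist_coeffs': array([-0.06087502,  0.        ,  0.        ,  0.        ,  0.        ]), 'rvec': array([ 1.91935433, -0.2670311 ,  0.17608126]), 'tvec': array([-494.5900413 ,  122.57133518,  921.40907587])}
top {'intrinsics': array([[382.3095975 ,   0.        , 314.84220985],
       [  0.        , 382.3095975 , 195.33100449],
       [  0.        ,   0.        ,   1.        ]]), 'dist_coeffs': array([-0.02486474,  0.        ,  0.        ,  0.        ,  0.        ]), 'rvec': array([ 2.18100803, -2.2310945 ,  0.0392003 ]), 'tvec': array([ -71.98654408,  489.97704317, 1136.46961067])}
{'time_s': 0.1, 'q': array([ 1.21016574e+00,  1.16420413e-01,  1.44224144e+00,  8.97423440e-06,
        1.58400979e+00, -3.77816086e-02]), 'joint_velocities': array([-0.00123799, -0.0013581 , -0.00204258, -0.00063998,  0.00115799,
        0.00212168]), 'tau': array([ 2.34209430e-03, -7.33670211e+01, -6.33789754e+01,  4.82628184e-05,
        5.24660820e-03,  1.31227850e-06]), 'eef_pos': array([214.08385313, 639.94965014, 230.62118732]), 'eef_rot': array([-5.04894421e-01, -3.10053003e+00,  1.65844191e-03]), 'ft_force': array([-0.09286373, -0.01086057, -0.00877193]), 'moment': array([ 0.01290484, -0.00103068,  0.00547148]), 'width': 85.35838399879383}
```

View pics/side0.png

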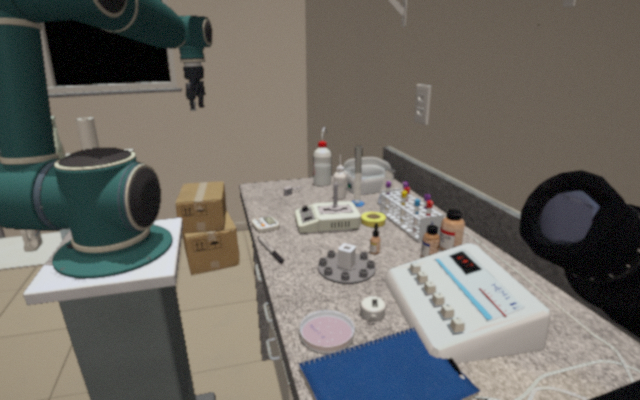

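View pics/top0.png

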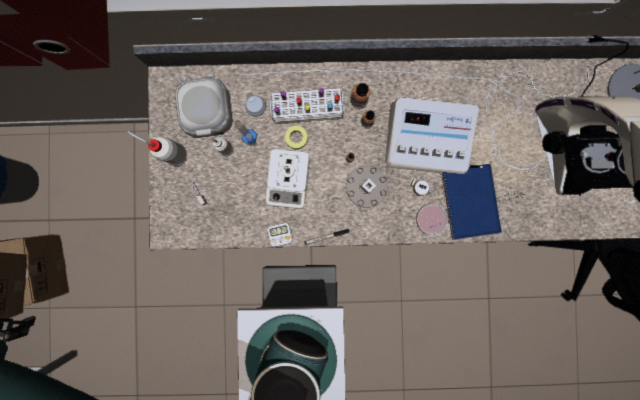

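```bash
cat > h.py <<'E'
import numpy as np, cv2
from bench import *
def cal(n):
    c=calibration(n); return c["intrinsics"],c["dist_coeffs"],c["rvec"],c["tvec"]
def ray(n,uv):
    K,d,r,t=cal(n); R=cv2.Rodrigues(r)[0]
    p=cv2.undistortPoints(np.array([[uv]],float),K,d)[0,0]
    o=-R.T@t; v=R.T@np.array([p[0],p[1],1.]); return o,v/np.linalg.norm(v)
def onz(n,uv,z):
    o,v=ray(n,uv); return o+v*(z-o[2])/v[2]
def proj(n,P):
    K,d,r,t=cal(n); return cv2.projectPoints(np.array(P,float).reshape(-1,1,3),r,t,K,d)[0][:,0]
def crop(im,name,x0,y0,x1,y1,s):
    c=cv2.resize(im[y0:y1,x0:x1],None,fx=s,fy=s,interpolation=cv2.INTER_CUBIC); cv2.imwrite(name,c)
E
python3 - <<'E'
from h import *
t=cv2.imread("pics/top0.png"); s=cv2.imread("pics/side0.png")
crop(t,"pics/t_mix.png",255,140,320,215,8)
crop(t,"pics/t_car.png",340,145,400,215,8)
crop(t,"pics/t_clip.png",180,170,220,210,14)
crop(s,"pics/s_mid.png",240,140,400,290,5)
E
```

```text
(no output)
```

View pics/t_mix.png

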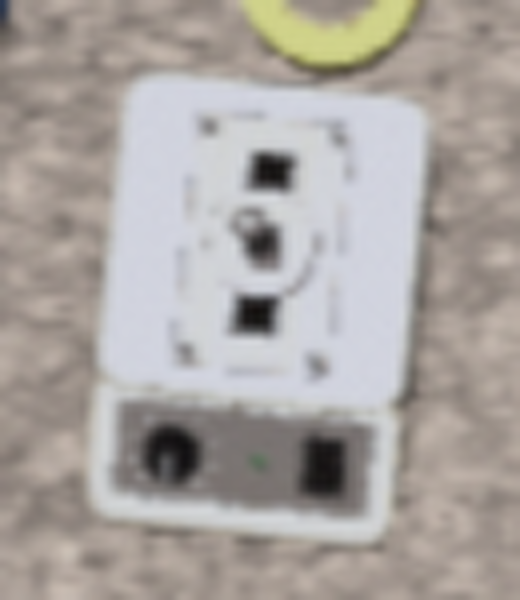

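View pics/t_car.png

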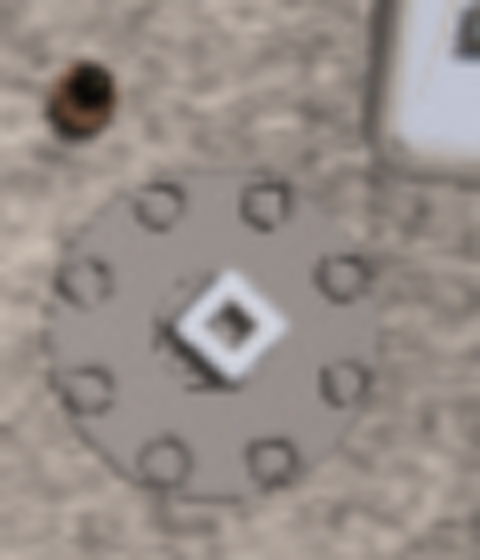

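View pics/t_clip.png

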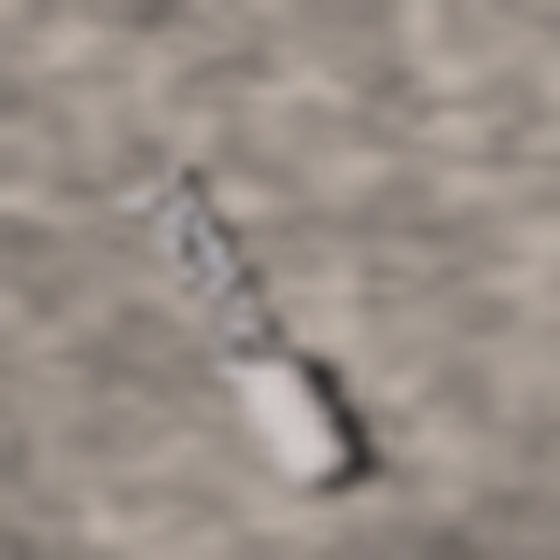

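View pics/s_mid.png

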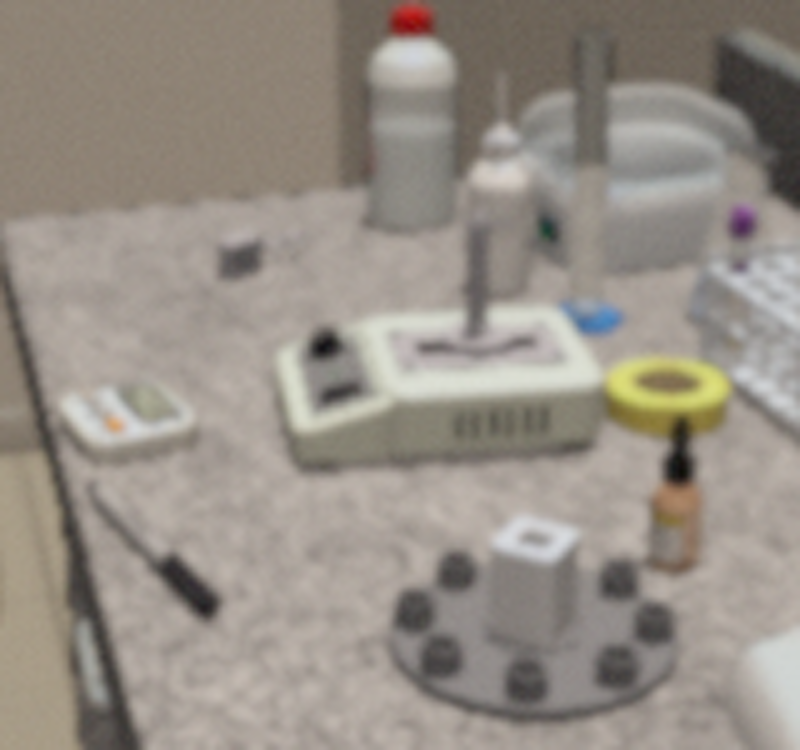

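Run:
```python
from h import *
np.set_printoptions(precision=2,suppress=True)
def P(x0,y0,s,z):
    return lambda x,y: onz("top",(x0+(x+.5)/s-.5,y0+(y+.5)/s-.5),z)
m=P(255,140,8,41)
for a,b in [((150,75),(410,100)),((122,100),(101,370)),((428,125),(403,385))]:
    A,B=m(*a),m(*b); d=B-A; print("mix",A,B,np.degrees(np.arctan2(d[1],d[0])))
t=P(255,140,8,120)(248,222); print("tip",t)
# side tip triang
u=(240+(480+.5)/5-.5,140+(213+.5)/5-.5)
print("side tip at z120",onz("side",u,120), "at118",onz("side",u,118))
print("proj top-tip in side",proj("side",t),u)
c=P(340,145,8,52); q=[c(*k) for k in[(232,270),(288,325),(235,380),(178,325)]]
print("hub",np.mean(q,0),q)
for i in range(4):
    d=q[(i+1)%4]-q[i]; print(np.linalg.norm(d),np.degrees(np.arctan2(d[1],d[0])))
print("disc", P(340,145,8,7)(213,337))
k=P(340,145,8,20)
S=np.array([k(*p) for p in [(265,203),(344,277),(345,382),(271,461),(163,462),(86,388),(85,281),(159,204)]])
print("sock",S.mean(0)); d=(S-S.mean(0))
print(np.linalg.norm(d,axis=1), np.degrees(np.arctan2(d[:,1],d[:,0])))
b=P(180,170,14,26)
q=np.array([b(*p) for p in[(232,362),(297,357),(347,458),(290,483)]]);print("clip",q,q.mean(0))
for i in range(4):
    d=q[(i+1)%4]-q[i]; print(np.linalg.norm(d),np.degrees(np.arctan2(d[1],d[0])))
b=P(180,170,14,13); print(b(190,175),b(135,200))
for n,x,y in [("oil",350,157),("drop",220,145)]: print(n,onz("top",(x,y),70))
```

```text
mix [625.43  35.19  41.  ] [614.1  -59.51  41.  ] -96.8236203159169
mix [616.49  45.59  41.  ] [517.99  55.05  41.  ] 174.51176773252163
mix [604.79 -65.87  41.  ] [510.04 -54.68  41.  ] 173.2646907964105
tip [562.24  -5.21 120.  ]
side tip at z120 [562.29  -7.54 120.  ] at118 [564.19  -1.81 118.  ]
proj top-tip in side [[335.31 181.94]] (335.6, 182.2)
hub [ 512.52 -238.97   52.  ] [array([ 532.39, -239.06,   52.  ]), array([ 512.08, -258.73,   52.  ]), array([ 492.67, -239.05,   52.  ]), array([ 512.97, -219.03,   52.  ])]
28.274673549672332 -135.92955504824445
27.63909389482446 134.6047677322138
28.51054001193913 44.60475880963374
27.90377383398119 -45.88207541695887
disc [ 510.71 -237.76    7.  ]
sock [ 511.82 -236.68   20.  ]
[51.64 52.33 51.7  52.06 51.94 52.18 51.73 51.89] [ -22.78  -68.22 -112.28 -157.95  156.74  112.12   67.17   22.  ]
clip [[495.39 267.4   26.  ]
 [496.13 253.63  26.  ]
 [474.6  243.34  26.  ]
 [469.61 255.46  26.  ]] [483.93 254.96  26.  ]
13.789659940760624 -86.91166094224856
23.864203712242265 -154.44911458463844
13.10983182729546 112.40207156538504
28.41494641681766 24.851969891970704
[536.07 279.92  13.  ] [531.   291.78  13.  ]
oil [ 592.94 -185.32   70.  ]
drop [635.71 183.91  70.  ]
```

```bash
cat >> h.py <<'E'
np.set_printoptions(precision=3,suppress=True)
def toolyaw():
    s=sense(); R=cv2.Rodrigues(s["eef_rot"])[0]; return s,R,np.degrees(np.arctan2(R[1,1],R[0,1]))
def plan(target,yaw_y=None):
    "units left to target TCP pos in present tool axes; yaw_y desired direction of tool y mod 180 (deg, world)"
    s,R,y=toolyaw(); d=R.T@(np.array(target)-s["eef_pos"])/40
    print("t",s["time_s"],"pos",s["eef_pos"],"tooly",y,"tilt z",R[:,2],"w",s["width"],"F",s["ft_force"],"q6",s["q"][5])
    print("shift units",d)
    if yaw_y is not None:
        e=(yaw_y-y+90)%180-90; e2=e-180*np.sign(e)
        print("turn units: ",-e/8,"or",-e2/8)
        # shifts in final tool axes
        th=np.radians(e); Z=np.array([[np.cos(th),-np.sin(th),0],[np.sin(th),np.cos(th),0],[0,0,1]])
        print("shift units if turned first:",(Z@R).T@(np.array(target)-s["eef_pos"])/40)
E
python3 -c "
from h import *
s,R,y=toolyaw();print(R)
plan([512,-237.6,150],44.5);plan([512,-237.6,150],-45.5)"
```

```text
[[-0.948  0.317 -0.   ]
 [ 0.317  0.948 -0.001]
 [ 0.    -0.001 -1.   ]]
t 0.1 pos [214.084 639.95  230.621] tooly 71.50212430202878 tilt z [-0.    -0.001 -1.   ] w 85.35838399879383 F [-0.093 -0.011 -0.009] q6 -0.03778160861823102
shift units [-14.024 -18.44    2.035]
turn units:  3.375265537753597 or -19.1247344622464
shift units if turned first: [-20.868 -10.063   2.025]
t 0.1 pos [214.084 639.95  230.621] tooly 71.50212430202878 tilt z [-0.    -0.001 -1.   ] w 85.35838399879383 F [-0.093 -0.011 -0.009] q6 -0.03778160861823102
shift units [-14.024 -18.44    2.035]
turn units:  -7.874734462246401 or 14.625265537753599
shift units if turned first: [ 10.065 -20.866   2.039]
```

Request:
move_arm([
  [-0.76,-1,0,0],
  [-0.76,-1,0,0],
  [-0.76,-1,0,0],
  [-0.76,-1,0,0],
  [-0.76,-1,0,0],
  [-0.76,-1,0,0],
  [-0.76,-1,0,0],
  [-0.76,-1,0,0],
], grip=1, squeeze=40)

```text
time_s: 0.9
eef_pos: [340.1, 260.6, 226.0]
eef_rot: [-0.492, -3.1, 0.012]
ft_force: [1.3, 0.4, 0.1]
width: 84.8
```

Request:
move_arm([
  [-0.76,-1,0,0],
  [-0.76,-1,0,0],
  [-0.76,-1,0,0],
  [-0.76,-1,0,0],
  [-0.76,-1,0,0],
  [-0.76,-1,0,0],
  [-0.76,-1,0,0],
  [-0.76,-1,0,0],
])

```text
time_s: 1.7
eef_pos: [467.0, -119.2, 228.3]
eef_rot: [0.492, 3.102, -0.01]
ft_force: [0.5, 0.9, 0.2]
width: 85.3
```

```bash
python3 -c "
from h import *
plan([512,-237.6,140],44.5)"
```

```text
t 1.7 pos [ 467.031 -119.162  228.325] tooly 71.9897771944061 tilt z [ 0.    -0.007 -1.   ] w 85.33059102782978 F [0.493 0.851 0.241] q6 -1.5555910491876608
shift units [-1.98  -2.454  2.228]
turn units:  3.4362221493007628 or -19.06377785069924
shift units if turned first: [-2.895 -1.259  2.223]
```

Request:
move_arm([
  [0,0,0,1],
  [0,0,0,1],
  [0,0,0,1],
  [0,0,0,0.43],
  [-0.95,-0.42,0,0],
  [-0.95,-0.42,0,0],
  [-0.95,-0.42,0.5,0],
  [0,0,0,0],
])

```text
time_s: 2.5
eef_pos: [509.3, -247.2, 205.3]
eef_rot: [-1.247, -2.882, 0.011]
ft_force: [-0.4, 0.2, -0.6]
width: 85.4
```

```bash
python3 -c "
from h import *
plan([512,-237.6,140],44.5)
crop(capture('top'),'pics/a1.png',330,140,410,220,7)
crop(capture('side'),'pics/a2.png',280,140,420,300,5)"
```

```text
t 2.5 pos [ 509.309 -247.224  205.264] tooly 43.21851019206074 tilt z [-0.004 -0.006 -1.   ] w 85.36096007730303 F [-0.407  0.201 -0.606] q6 -1.2474062919769076
shift units [0.132 0.225 1.63 ]
turn units:  -0.16018622599240828 or 22.33981377400759
shift units if turned first: [0.127 0.228 1.63 ]
```

View pics/a2.png

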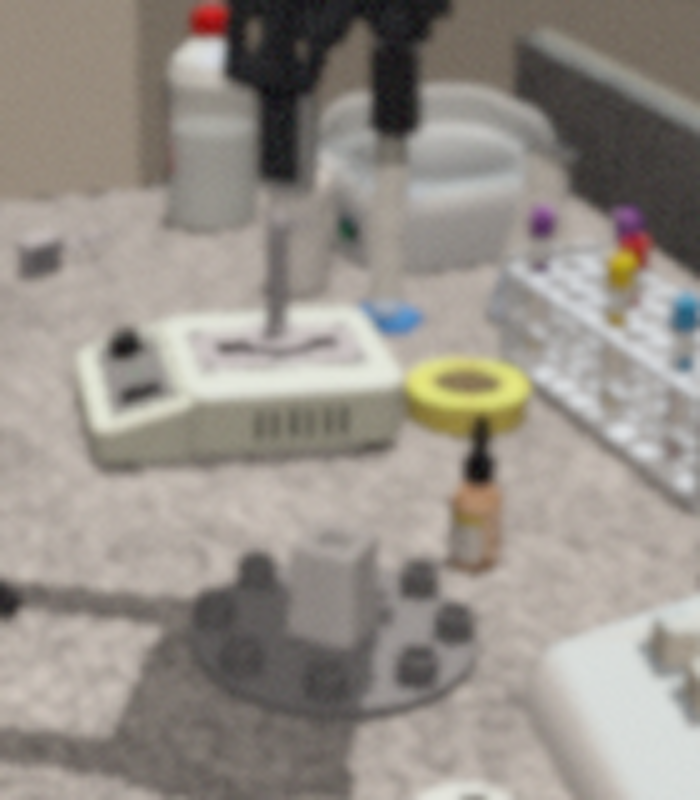

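Request:
move_arm([
  [0.13,0.23,0.9,-0.16],
  [0,0,0.8,0],
  [0,0,0,0],
], grip=0.25)

```text
time_s: 2.9
eef_pos: [512.8, -232.8, 141.4]
eef_rot: [1.208, 2.893, -0.01]
ft_force: [-0.4, 0.9, -0.6]
width: 52.9
```

```bash
python3 -c "
from h import *
plan([512,-237.6,24],44.5)"
```

```text
t 2.9 pos [ 512.817 -232.82   141.396] tooly 44.675169391485916 tilt z [ 0.003 -0.008 -1.   ] w 52.937027683549715 F [-0.431  0.877 -0.603] q6 -1.2473483317477445
shift units [-0.047 -0.088  2.936]
turn units:  0.021896173935740393 or -22.47810382606426
shift units if turned first: [-0.047 -0.088  2.936]
```

Request:
move_arm([
  [-0.05,-0.09,0.6,0],
  [0,0,0.6,0],
  [0,0,0.6,0],
  [0,0,0.4,0],
  [0,0,0,0],
])

```text
time_s: 3.4
eef_pos: [514.8, -235.5, 61.0]
eef_rot: [1.199, 2.887, -0.01]
ft_force: [0.5, -0.4, -0.4]
width: 53.5
```

```bash
python3 -c "
from h import *
plan([512,-237.6,24],44.5)"
```

```text
t 3.4 pos [ 514.844 -235.501   61.009] tooly 44.87265350781087 tilt z [ 0.012 -0.012 -1.   ] w 53.53345603633818 F [ 0.466 -0.436 -0.434] q6 -1.2529527986533366
shift units [ 0.029 -0.087  0.925]
turn units:  0.04658168847635835 or -22.45341831152364
shift units if turned first: [ 0.028 -0.087  0.925]
```

Request:
move_arm([
  [0.03,-0.08,0.3,0],
  [0,0,0.3,0],
  [0,0,0.28,0],
  [0,0,0,0],
])

```text
time_s: 3.8
eef_pos: [513.5, -237.8, 27.2]
eef_rot: [1.197, 2.883, -0.011]
ft_force: [-1.2, -0.3, -0.2]
width: 53.8
```

```bash
python3 -c "
from h import *
plan([512,-237.6,24],44.5)
crop(capture('side'),'pics/b2.png',280,180,420,300,5)"
```

```text
t 3.8 pos [ 513.545 -237.84    27.221] tooly 44.89710544690642 tilt z [ 0.016 -0.014 -1.   ] w 53.75547358903808 F [-1.23  -0.337 -0.198] q6 -1.2578580020853711
shift units [ 0.033 -0.023  0.08 ]
turn units:  0.04963818086330285 or -22.450361819136695
shift units if turned first: [ 0.033 -0.023  0.08 ]
```

View pics/b2.png

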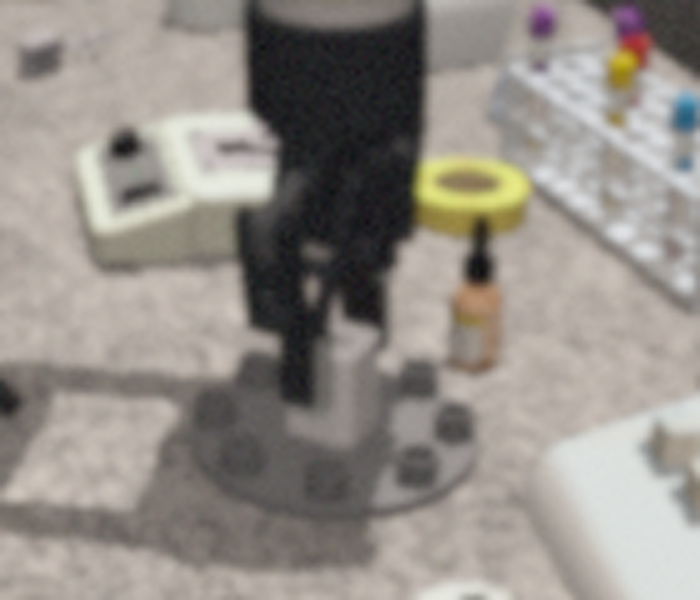

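Request:
move_arm([
  [0.03,0,0.05,0],
  [0,0,0,0],
  [0,0,0,0],
  [0,0,0,0],
  [0,0,0,0],
  [0,0,0,0],
], grip=-0.6, squeeze=70)

```text
time_s: 4.45
eef_pos: [513.3, -237.3, 26.8]
eef_rot: [1.197, 2.881, -0.011]
ft_force: [1.0, -0.1, -2.8]
width: 29.0
```

```bash
python3 -c "
from h import *
plan([512,-237.6,24],44.5)"
```

```text
t 4.45 pos [ 513.283 -237.262   26.801] tooly 44.89261481969315 tilt z [ 0.017 -0.015 -1.   ] w 29.035202110131337 F [ 0.964 -0.077 -2.819] q6 -1.2570725097288056
shift units [ 0.018 -0.029  0.07 ]
turn units:  0.04907685246164384 or -22.450923147538354
shift units if turned first: [ 0.018 -0.029  0.07 ]
```

Request:
move_arm([
  [0,0,-0.2,0],
  [0,0,-0.4,0],
  [0,0,-0.6,0],
  [0,0,-0.6,0],
  [0,0,-0.6,0],
  [0,0,-0.6,0],
  [0,0,-0.4,0],
  [0,0,0,0],
])

```text
time_s: 5.25
eef_pos: [510.5, -235.0, 176.9]
eef_rot: [1.195, 2.877, -0.011]
ft_force: [-0.1, -0.1, -2.9]
width: 28.8
```

```bash
python3 -c "
from h import *
plan([562,-5,172],-6.2)
crop(capture('side'),'pics/c2.png',280,120,420,280,5)"
```

```text
t 5.25 pos [ 510.502 -234.974  176.926] tooly 44.892651425083265 tilt z [ 0.021 -0.017 -1.   ] w 28.75460776464516 F [-0.146 -0.052 -2.913] q6 -1.257110336024118
shift units [3.167 4.969 0.055]
turn units:  6.3865814281354085 or -16.113418571864592
shift units if turned first: [ 5.856  0.659 -0.031]
```

View pics/c2.png

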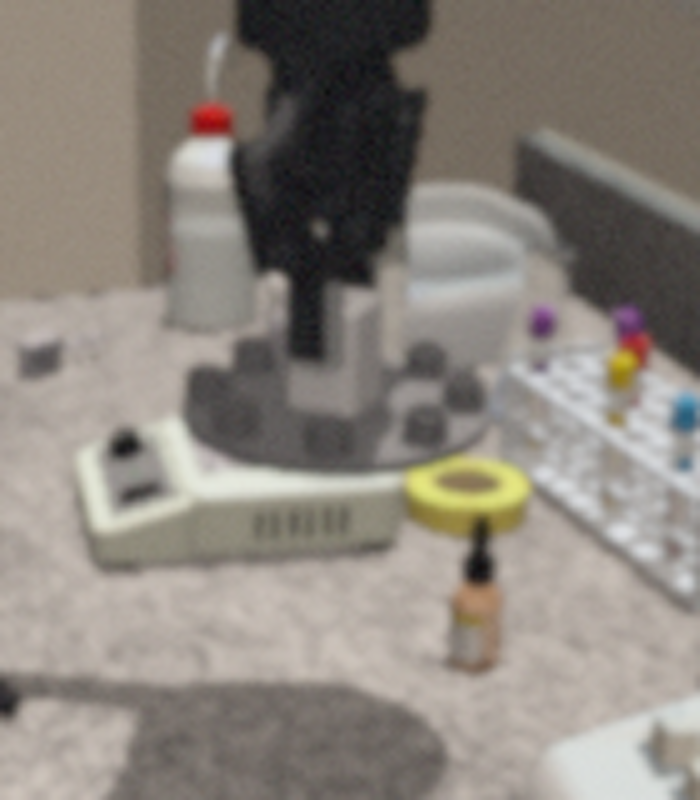

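Request:
move_arm([
  [0,0,0,0.5],
  [0,0,0,0.9],
  [0,0,0,0.9],
  [0,0,0,0.9],
  [0,0,0,0.9],
  [0,0,0,0.9],
  [0,0,0,0.9],
  [0,0,0,0.45],
])

```text
time_s: 6.1
eef_pos: [507.4, -233.4, 168.7]
eef_rot: [2.357, 2.052, 0.002]
ft_force: [0.4, -0.1, -2.4]
width: 29.0
```

```bash
python3 -c "
from h import *
plan([562,-5,172],-6.2)"
```

```text
t 6.1 pos [ 507.431 -233.446  168.681] tooly -7.900331732420192 tilt z [ 0.012 -0.012 -1.   ] w 29.037836452524257 F [ 0.355 -0.072 -2.369] q6 -0.3356713281914326
shift units [ 5.843  0.567 -0.135]
turn units:  -0.21254146655252448 or 22.287458533447477
shift units if turned first: [ 5.824  0.741 -0.133]
```

Request:
move_arm([
  [0.4,0.05,-0.05,-0.2],
  [0.9,0.1,-0.05,0],
  [0.9,0.1,-0.05,0],
  [0.9,0.1,-0.05,0],
  [0.9,0.1,-0.03,0],
  [0.9,0.1,-0.03,0],
  [0.6,0.1,-0.03,0],
  [0.2,0.05,-0.03,0],
])

```text
time_s: 6.9
eef_pos: [558.2, 3.1, 174.3]
eef_rot: [2.318, 2.107, -0.004]
ft_force: [0.2, -0.1, -2.8]
width: 29.2
```

```bash
python3 -c "
from h import *
plan([562,-5,172],-6.2)
crop(capture('top'),'pics/d1.png',250,130,330,210,8)
crop(capture('side'),'pics/d2.png',280,100,400,250,5)"
```

```text
t 6.9 pos [558.232   3.068 174.3  ] tooly -5.462214639480199 tilt z [ 0.004 -0.009 -1.   ] w 29.200707958966387 F [ 0.244 -0.116 -2.811] q6 0.06042852218241848
shift units [-0.191  0.113  0.06 ]
turn units:  0.09222317006497605 or -22.407776829935024
shift units if turned first: [-0.19   0.115  0.06 ]
```

View pics/d2.png

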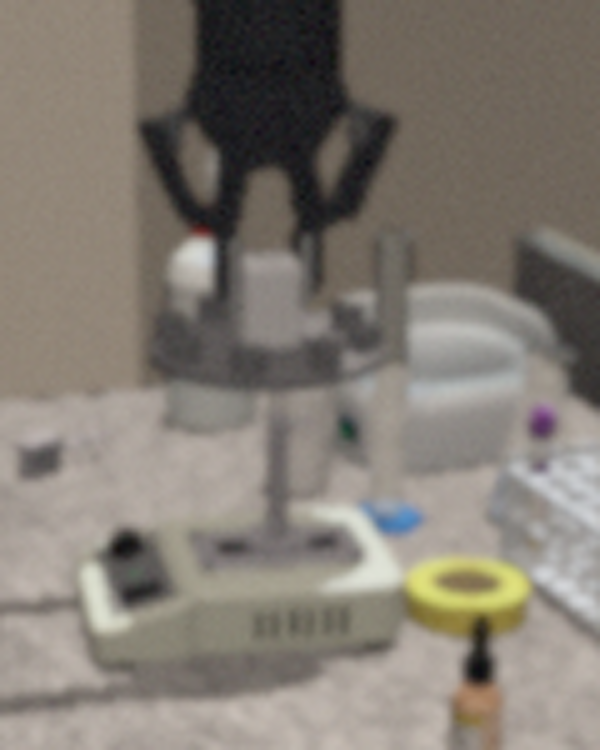

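View pics/d1.png

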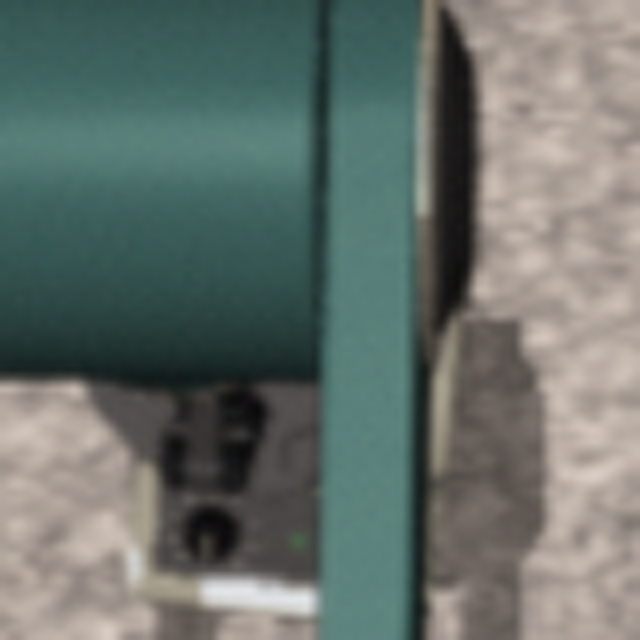

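Run:
```python
from h import *
t=cv2.imread("pics/top0.png")
crop(t,"pics/e1.png",274,158,300,186,22)
x0,y0=274,158
for z,r in((120,4),(120,6),(50,20)):
    for c in((562.2,-5.2),(563,-4.5)):
        p=proj("top",[c[0],c[1],z])[0]; print(z,c,(p+.5-[x0,y0])*22-.5)
print(-cv2.Rodrigues(cal("side")[2])[0].T@cal("side")[3])
```

```text
120 (562.2, -5.2) [264.833 215.674]
120 (563, -4.5) [259.018 209.326]
120 (562.2, -5.2) [264.833 215.674]
120 (563, -4.5) [259.018 209.326]
50 (562.2, -5.2) [304.361 272.167]
50 (563, -4.5) [298.913 266.219]
[ 258.647 -921.448  438.944]
```

View pics/e1.png

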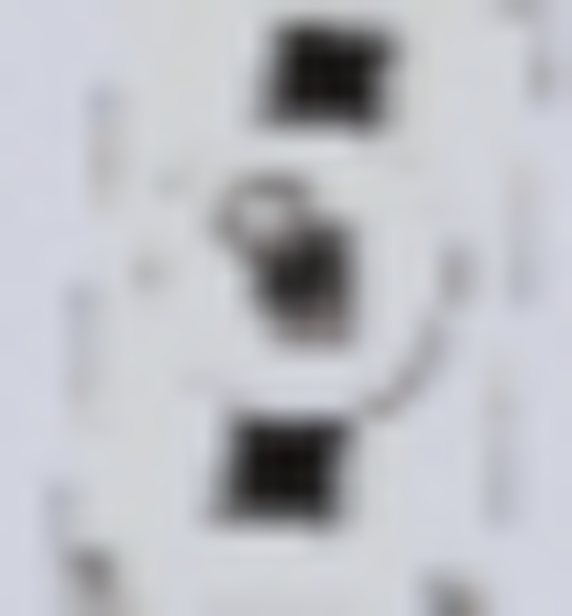

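Run:
```python
from h import *
f=lambda x,y:onz("top",(274+(x+.5)/22-.5,158+(y+.5)/22-.5),41)
A,B=f(328,73),f(285,470);d=A-B;print(A,B,(A+B)/2,np.degrees(np.arctan2(d[1],d[0])))
A,B=f(265,75),f(218,470);d=A-B;print(np.degrees(np.arctan2(d[1],d[0])))
plan([563,-5,171],-6.2)
```

```text
[589.521  -8.259  41.   ] [536.911  -1.5    41.   ] [563.216  -4.879  41.   ] -7.320393538426193
-7.907425535471272
t 7.0 pos [558.272   1.719 174.458] tooly -5.515394318105559 tilt z [ 0.005 -0.009 -1.   ] w 29.01805527240684 F [-0.15  -0.462 -3.194] q6 0.05917069258641584
shift units [-0.155  0.133  0.089]
turn units:  0.08557571023680488 or -22.414424289763197
shift units if turned first: [-0.153  0.135  0.089]
```

Request:
move_arm([
  [-0.15,0.13,0,0.13],
  [0,0,0,0],
  [0,0,0,0],
])

```text
time_s: 7.3
eef_pos: [562.7, -7.3, 174.0]
eef_rot: [2.339, 2.082, -0.006]
ft_force: [-1.1, -0.8, -2.8]
width: 29.0
```

```bash
python3 -c "
from h import *
plan([563,-5,171],-6.6)
crop(capture('side'),'pics/f2.png',290,120,380,220,8)"
```

```text
t 7.3 pos [562.686  -7.256 173.967] tooly -6.645273213866042 tilt z [ 0.004 -0.01  -1.   ] w 28.99874074915819 F [-1.078 -0.817 -2.779] q6 0.06358402646707267
shift units [0.058 0.001 0.074]
turn units:  -0.00565915173325493 or 22.494340848266745
shift units if turned first: [0.058 0.001 0.074]
```

View pics/f2.png

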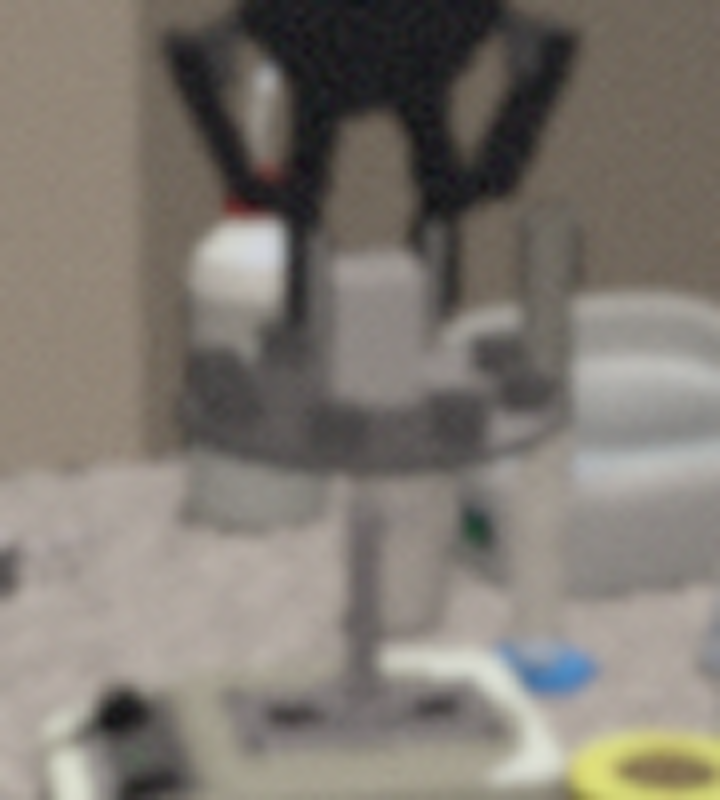

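Run:
```python
from h import *
def pp(P,x0,y0,s):
    return (proj("side",P)+.5-[x0,y0])*s-.5
a=np.radians(-6.6); X=np.array([np.cos(a),np.sin(a),0]);Y=np.array([-np.sin(a),np.cos(a),0]);Z=np.array([0,0,1.])
for c in((562.7,-7.3),(562.7,-6.6)):
    o=np.array([c[0],c[1],174-26.8])
    print("hub top",pp([o+52*Z+sx*15*X+sy*15*Y for sx,sy in((-1,-1),(1,-1),(1,1),(-1,1))],290,120,8))
    th=np.linspace(0,2*np.pi,200); C=pp([o+63*(np.cos(t)*X+np.sin(t)*Y) for t in th],290,120,8); print("disc cols",C[:,0].min(),C[:,0].max(), "rows",C[:,1].max())
for c in((562.3,-5.2),(563,-4.5)):
  print("spin",pp([[c[0],c[1],z] for z in(50,80,110)],290,120,8))
```

```text
hub top [[334.982 279.92 ]
 [427.822 275.808]
 [407.71  253.573]
 [317.364 257.477]]
disc cols 177.48073321007132 563.7393393553111 rows 481.2195141058469
hub top [[334.312 279.396]
 [427.095 275.289]
 [407.016 253.083]
 [316.724 256.982]]
disc cols 176.9323971073186 562.9451828179635 rows 480.5469440076631
spin [[363.885 695.368]
 [364.844 612.35 ]
 [365.81  527.601]]
spin [[365.208 694.408]
 [366.18  611.446]
 [367.158 526.755]]
```

Request:
move_arm([
  [0.05,0,0.02,0],
  [0,0,0,0],
])

```text
time_s: 7.55
eef_pos: [562.8, -6.2, 173.0]
eef_rot: [2.341, 2.081, -0.006]
ft_force: [0.5, 0.7, -3.0]
width: 28.7
```

Run:
```python
from h import *
plan([563,-5,171],-6.6)
n=8
im=np.mean([capture('side').astype(float) for _ in range(n)],0).astype(np.uint8)
cv2.imwrite("pics/avg.png",im)
crop(im,'pics/g2.png',308,140,368,185,13)
s=sense();p=s["eef_pos"];a=np.radians(toolyaw()[2]); X=np.array([np.cos(a),np.sin(a),0]);Y=np.array([-np.sin(a),np.cos(a),0]);Z=np.array([0,0,1.])
o=p-26.8*Z;print(p)
pp=lambda P:(proj("side",P)+.5-[308,140])*13-.5
print(pp([o+h*Z+sx*15*X+sy*15*Y for h in(52,7) for sx,sy in((-1,-1),(1,-1),(1,1),(-1,1))]))
im2=cv2.imread('pics/g2.png')
th=np.linspace(0,2*np.pi,60)
for h,r in((0,63),(7,63)):
  for q in pp([o+h*Z+r*(np.cos(t)*X+np.sin(t)*Y) for t in th]): cv2.circle(im2,tuple(int(v) for v in q),2,(0,0,255),-1)
for q in pp([o+h*Z+sx*15*X+sy*15*Y for h in(52,7) for sx,sy in((-1,-1),(1,-1),(1,1),(-1,1))]):cv2.circle(im2,tuple(int(v) for v in q),3,(0,255,0),-1)
cv2.imwrite('pics/g3.png',im2)
```

```text
t 7.55 pos [562.771  -6.171 173.047] tooly -6.732001417440403 tilt z [ 0.004 -0.01  -1.   ] w 28.674425016146255 F [ 0.511  0.683 -3.034] q6 0.0671206636906612
shift units [0.03  0.002 0.051]
turn units:  -0.016500177180050812 or 22.48349982281995
shift units if turned first: [0.03  0.002 0.051]
[562.883  -5.951 173.186]
[[309.265 197.519]
 [459.956 190.907]
 [427.64  154.751]
 [280.995 161.029]
 [307.707 419.184]
 [456.053 411.667]
 [424.346 370.02 ]
 [279.918 377.155]]
```

View pics/g3.png

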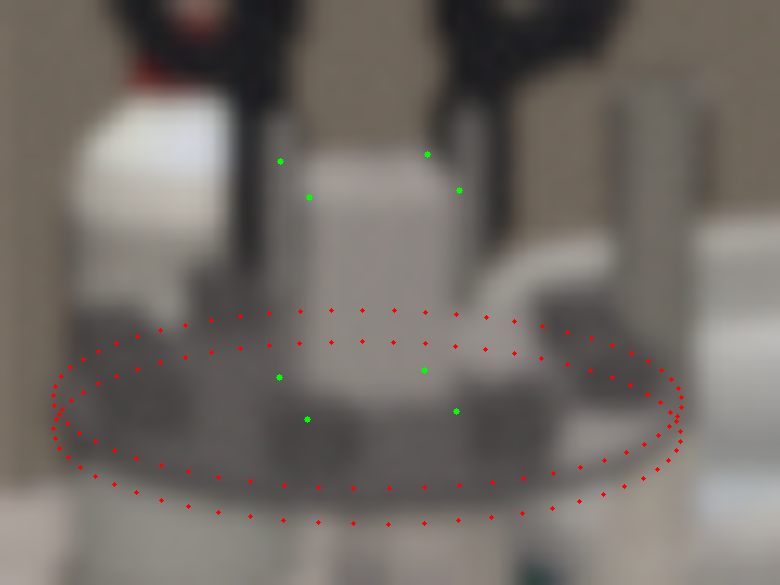

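Request:
move_arm([
  [0.03,-0.01,0.15,0],
  [0,0,0.15,0],
  [0,0,0.1,0],
  [0,0,0,0],
])

```text
time_s: 8.35
eef_pos: [562.5, -4.6, 155.3]
eef_rot: [2.34, 2.082, -0.007]
ft_force: [-0.2, 0.2, -2.5]
width: 28.7
```

Run:
```python
from h import *
plan([562.3,-5,140],-6.7)
```

```text
t 8.35 pos [562.48   -4.626 155.314] tooly -6.692738897885358 tilt z [ 0.003 -0.01  -1.   ] w 28.656972743585953 F [-0.205  0.173 -2.534] q6 0.0694650583560789
shift units [-0.006 -0.005  0.383]
turn units:  0.0009076377643300049 or -22.49909236223567
shift units if turned first: [-0.006 -0.005  0.383]
```

Request:
move_arm([
  [-0.01,0,0.1,0],
  [0,0,0.1,0],
  [0,0,0.08,0],
  [0,0,0,0],
])

```text
time_s: 8.75
eef_pos: [562.4, -5.2, 142.9]
eef_rot: [2.34, 2.082, -0.007]
ft_force: [0.3, 0.4, -2.3]
width: 28.8
```

Run:
```python
from h import *
plan([562.3,-5,135],-6.7)
crop(capture('side'),'pics/i2.png',290,120,380,220,8)
```

```text
t 8.75 pos [562.416  -5.209 142.9  ] tooly -6.690602093491062 tilt z [ 0.003 -0.01  -1.   ] w 28.79763664351113 F [ 0.306  0.42  -2.305] q6 0.06859805794558566
shift units [ 0.007 -0.004  0.197]
turn units:  0.0011747383136171408 or -22.498825261686385
shift units if turned first: [ 0.007 -0.004  0.197]
```

View pics/i2.png

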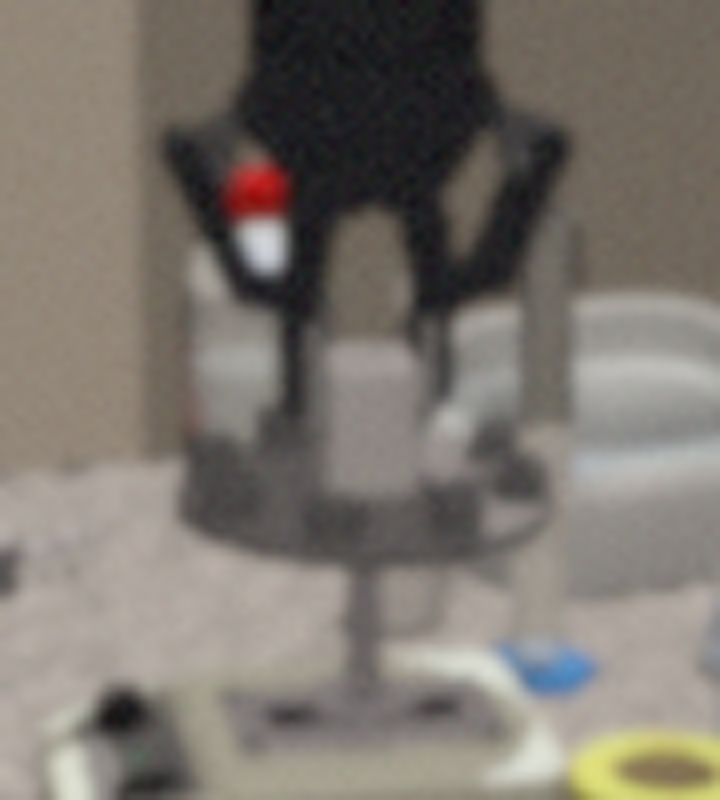

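Request:
move_arm([
  [0,0,0.1,0],
  [0,0,0.1,0],
  [0,0,0.08,0],
  [0,0,0,0],
])

```text
time_s: 9.2
eef_pos: [562.7, -5.4, 131.3]
eef_rot: [2.34, 2.081, -0.006]
ft_force: [-0.2, -0.1, -3.0]
width: 28.6
```

Run:
```python
from h import *
plan([562.3,-5,100],-6.7)
```

```text
t 9.2 pos [562.655  -5.36  131.286] tooly -6.692408658101002 tilt z [ 0.004 -0.01  -1.   ] w 28.581244907243047 F [-0.206 -0.108 -2.963] q6 0.06861849217116434
shift units [ 0.015 -0.014  0.782]
turn units:  0.0009489177373751545 or -22.499051082262625
shift units if turned first: [ 0.015 -0.014  0.782]
```

Request:
move_arm([
  [0.005,0,0.15,0],
  [0.005,0,0.15,0],
  [0.005,0,0.15,0],
  [0,0,0.15,0],
  [0,0,0,0],
])

```text
time_s: 9.7
eef_pos: [562.6, -4.9, 104.7]
eef_rot: [2.34, 2.082, -0.007]
ft_force: [0.5, -0.3, -2.8]
width: 29.0
```

Run:
```python
from h import *
plan([562.3,-5,77],-6.7)
```

```text
t 9.7 pos [562.626  -4.933 104.718] tooly -6.69058524405229 tilt z [ 0.003 -0.01  -1.   ] w 28.963842314995574 F [ 0.47  -0.277 -2.802] q6 0.06980272191793595
shift units [ 0.004 -0.011  0.693]
turn units:  0.0011768444934645572 or -22.498823155506535
shift units if turned first: [ 0.004 -0.011  0.693]
```

Request:
move_arm([
  [0,0,0.12,0],
  [0,0,0.12,0],
  [0,0,0.07,0],
  [0,0,0,0],
])

```text
time_s: 10.1
eef_pos: [562.8, -5.1, 91.3]
eef_rot: [2.34, 2.082, -0.007]
ft_force: [1.1, -0.3, -2.7]
width: 29.1
```

Run:
```python
from h import *
plan([562.3,-5,77],-6.7)
```

```text
t 10.1 pos [562.754  -5.069  91.278] tooly -6.691702828648889 tilt z [ 0.003 -0.01  -1.   ] w 29.147299475201834 F [ 1.062 -0.301 -2.744] q6 0.06979973227692961
shift units [ 0.004 -0.013  0.357]
turn units:  0.001037146418889634 or -22.498962853581112
shift units if turned first: [ 0.004 -0.013  0.357]
```

Now small steps onto the drive.

Request:
move_arm([
  [0,-0.005,0.06,0],
  [0,0,0.06,0],
  [0,0,0,0],
])

```text
time_s: 10.4
eef_pos: [562.7, -5.1, 86.3]
eef_rot: [2.34, 2.081, -0.006]
ft_force: [-0.7, 0.6, -2.7]
width: 28.6
```

Request:
move_arm([
  [0,-0.005,0.06,0],
  [0,0,0.04,0],
  [0,0,0,0],
])

```text
time_s: 10.7
eef_pos: [562.6, -5.1, 82.2]
eef_rot: [2.34, 2.081, -0.006]
ft_force: [0.1, 0.3, -2.3]
width: 29.4
```

Request:
move_arm([
  [0,0,0.05,0],
  [0,0,0.03,0],
  [0,0,0,0],
])

```text
time_s: 11.0
eef_pos: [562.7, -5.1, 78.8]
eef_rot: [2.34, 2.081, -0.006]
ft_force: [-0.9, 0.2, -2.7]
width: 28.6
```

Request:
move_arm([
  [0,0,0.03,0],
  [0,0,0.01,0],
  [0,0,0,0],
])

```text
time_s: 11.3
eef_pos: [562.6, -5.2, 77.0]
eef_rot: [2.34, 2.081, -0.006]
ft_force: [-0.4, 0.7, -2.1]
width: 28.8
```

Request:
move_arm([
  [0,0,0.02,0],
  [0,0,0.01,0],
])

```text
time_s: 11.5
eef_pos: [563.1, -5.2, 76.6]
eef_rot: [2.339, 2.081, -0.004]
ft_force: [0.6, 0.3, 3.2]
width: 28.6
```

Run:
```python
from h import *
plan([562.3,-5,77],-6.7)
crop(capture('side'),'pics/j2.png',290,120,380,220,8)
```

```text
t 11.5 pos [563.123  -5.217  76.589] tooly -6.69132222722741 tilt z [ 0.005 -0.01  -1.   ] w 28.576624254655307 F [0.574 0.298 3.156] q6 0.06985726638237529
shift units [ 0.003 -0.021 -0.01 ]
turn units:  0.001084721596573246 or -22.498915278403427
shift units if turned first: [ 0.003 -0.021 -0.01 ]
```

View pics/j2.png

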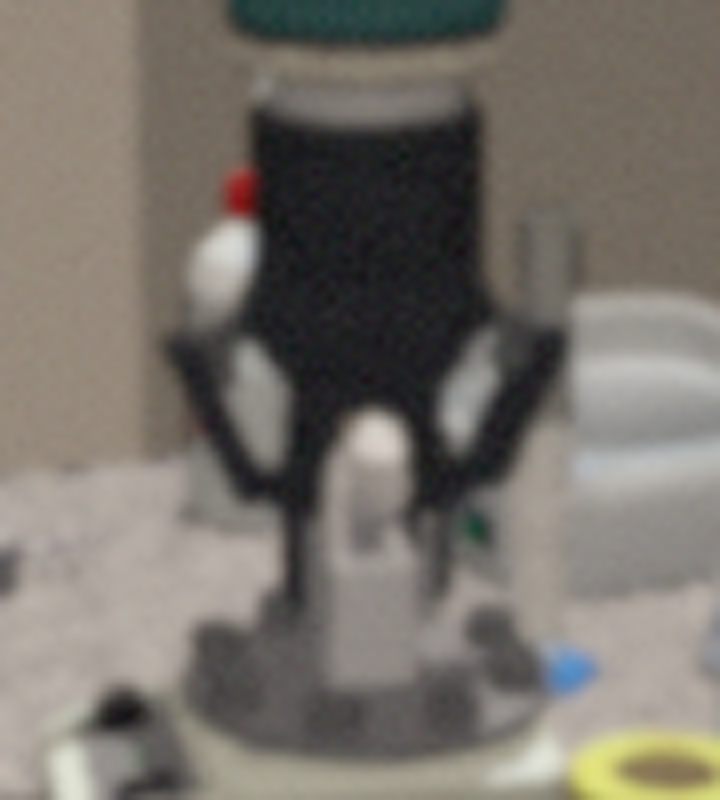

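Request:
move_arm([
  [0,0,0,0],
  [0,0,0,0],
  [0,0,0,0],
  [0,0,0,0],
], grip=0.3)

```text
time_s: 11.95
eef_pos: [563.3, -5.2, 76.8]
eef_rot: [2.339, 2.08, -0.004]
ft_force: [-0.3, 0.8, 0.1]
width: 55.7
```

Request:
move_arm([
  [0,0,-0.3,0],
  [0,0,-0.6,0],
  [0,0,-0.8,0],
  [0,0,-0.8,0],
  [0,0,-0.6,0],
  [0,0,-0.2,0],
])

```text
time_s: 12.55
eef_pos: [561.4, -3.8, 216.2]
eef_rot: [2.34, 2.081, -0.006]
ft_force: [0.5, 0.3, 1.3]
width: 55.4
```

Run:
```python
from h import *
plan([484,255,150],114.5)
crop(capture('side'),'pics/k2.png',290,150,380,240,8)
```

```text
t 12.55 pos [561.449  -3.771 216.177] tooly -6.6989472787867825 tilt z [ 0.004 -0.01  -1.   ] w 55.41987190091419 F [0.507 0.288 1.285] q6 0.06997071992438267
shift units [ 6.214 -2.686  1.582]
turn units:  7.350131590151651 or -15.149868409848349
shift units if turned first: [ 0.936 -6.698  1.61 ]
```

View pics/k2.png

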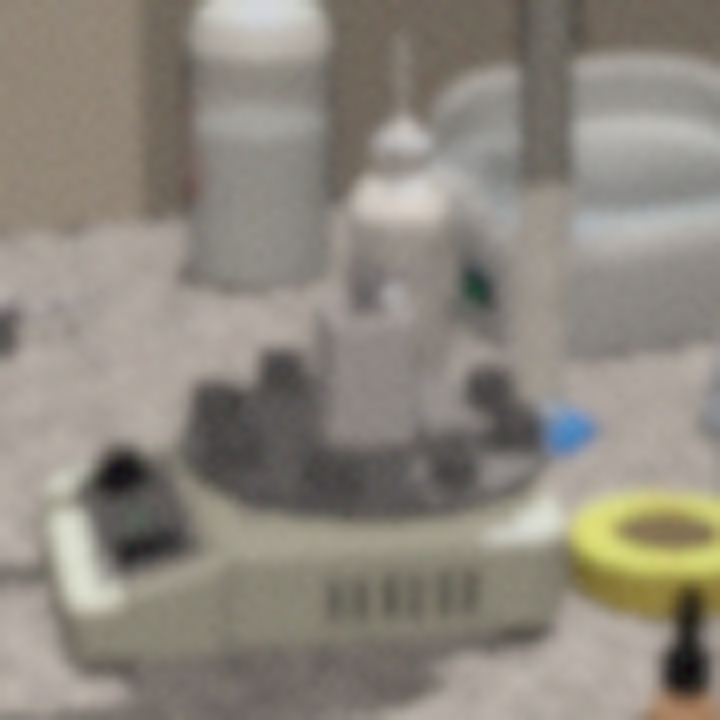

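Run:
```python
from h import *
im=np.mean([capture('top').astype(float) for _ in range(6)],0).astype(np.uint8)
cv2.imwrite("pics/avgt.png",im)
crop(im,'pics/l1.png',184,176,214,208,22)
pp=lambda P:(proj("top",P)+.5-[184,176])*22-.5
a=np.radians(24.5);X=np.array([np.cos(a),np.sin(a),0]);Y=np.array([-np.sin(a),np.cos(a),0]);Z=np.array([0,0,1.])
o=np.array([485.9,255.8,0])
print(pp([o+26*Z+x*X+y*Y for x in(-16,12) for y in(-7,7)])); print(pp([o+13*Z+65*X,o+13*Z+42*X,o+13*Z+58*X+8*Y]))
```

```text
[[461.654 590.599]
 [367.561 636.026]
 [372.911 402.701]
 [278.895 448.083]]
[[189.359  77.877]
 [261.045 229.955]
 [158.121 149.733]]
```

View pics/l1.png

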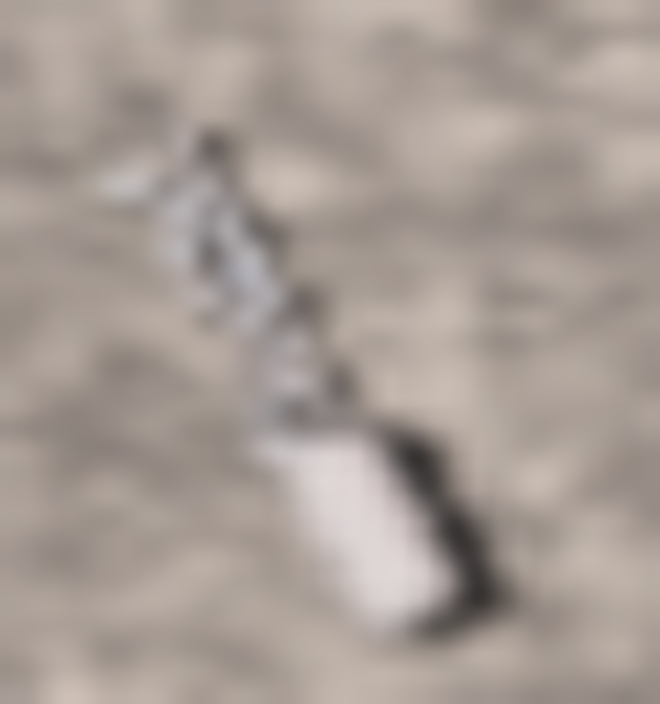

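Request:
move_arm([
  [0,0,0,0.9],
  [0,0,0,0.9],
  [0,0,0,0.9],
  [0,0,0,0.9],
  [0,0,0,0.9],
  [0,0,0,0.9],
  [0,0,0,0.9],
  [0,0,0,0.9],
], grip=0.1)

```text
time_s: 13.7
eef_pos: [558.3, -3.8, 202.1]
eef_rot: [3.069, 0.64, -0.025]
ft_force: [-0.8, -1.2, -0.5]
width: 46.9
```

Run:
```python
from h import *
plan([484,255,120],-64)
```

```text
t 13.7 pos [558.253  -3.753 202.133] tooly -66.44295987503043 tilt z [-0.014 -0.009 -1.   ] w 46.949929684549346 F [-0.806 -1.24  -0.503] q6 1.1126255283016473
shift units [ 0.917 -6.677  2.02 ]
turn units:  -0.30536998437880314 or 22.194630015621197
shift units if turned first: [ 1.201 -6.634  2.015]
```

Request:
move_arm([
  [0.1,-0.5,-0.02,-0.3],
  [0.16,-0.95,-0.02,0],
  [0.16,-0.95,-0.02,0],
  [0.16,-0.95,-0.02,0],
  [0.16,-0.95,0,0],
  [0.16,-0.95,0.3,0],
  [0.16,-0.85,0.3,0],
  [0.1,-0.4,0.3,0],
])

```text
time_s: 14.5
eef_pos: [483.4, 257.2, 160.5]
eef_rot: [3.059, 0.69, -0.038]
ft_force: [0.6, 0.2, -0.3]
width: 47.1
```

Run:
```python
from h import *
plan([484,255,100],-64)
```

```text
t 14.5 pos [483.441 257.17  160.462] tooly -64.57866912544407 tilt z [-0.022 -0.011 -1.   ] w 47.14088725724323 F [ 0.584  0.224 -0.335] q6 1.5694170059519357
shift units [0.027 0.055 1.511]
turn units:  -0.07233364068050818 or 22.427666359319492
shift units if turned first: [0.026 0.055 1.511]
```

Request:
move_arm([
  [0.03,0.05,0.6,-0.07],
  [0.01,0,0.6,0],
  [0.01,0,0.6,0],
  [0.01,0,0.6,0],
  [0,0,0.4,0],
  [0,0,0.2,0],
  [0,0,0,0],
])

```text
time_s: 15.2
eef_pos: [478.6, 256.6, 28.0]
eef_rot: [3.052, 0.713, -0.054]
ft_force: [-0.8, 0.0, 1.0]
width: 46.6
```

Run:
```python
from h import *
plan([484,255,3],-64)
crop(capture('side'),'pics/m2.png',250,160,330,220,9)
```

```text
t 15.2 pos [478.575 256.633  28.005] tooly -63.71503280171748 tilt z [-0.032 -0.015 -0.999] w 46.61665326057527 F [-0.848  0.013  1.023] q6 1.5570472450437316
shift units [0.126 0.097 0.621]
turn units:  0.035620899785314464 or -22.464379100214686
shift units if turned first: [0.126 0.097 0.621]
```

View pics/m2.png

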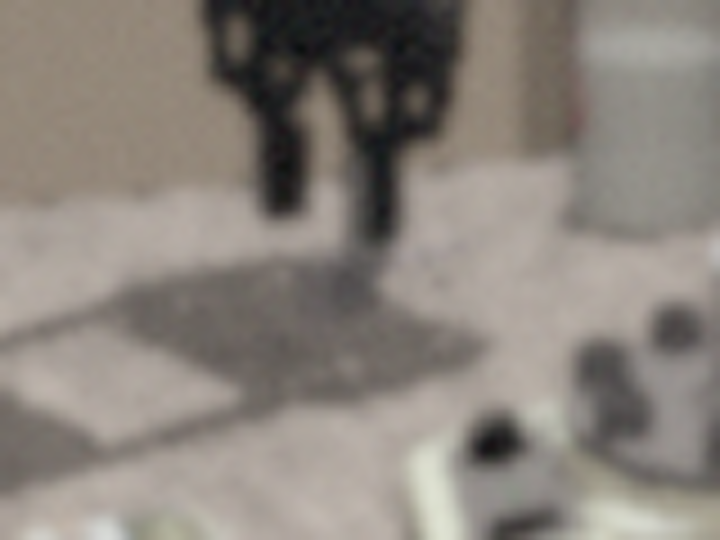

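Request:
move_arm([
  [0.06,0.05,0.12,0],
  [0.06,0.05,0.12,0],
  [0.01,0,0.12,0],
  [0.01,0,0.1,0],
  [0,0,0,0],
])

```text
time_s: 15.75
eef_pos: [487.2, 255.8, 11.3]
eef_rot: [3.053, 0.712, -0.047]
ft_force: [0.2, 1.3, -0.8]
width: 47.2
```

Run:
```python
from h import *
plan([484,255,4],-64)
```

```text
t 15.75 pos [487.18  255.768  11.29 ] tooly -63.72807282706879 tilt z [-0.028 -0.013 -1.   ] w 47.15318991713493 F [ 0.212  1.309 -0.797] q6 1.5493704583927659
shift units [-0.074 -0.018  0.185]
turn units:  0.033990896616401756 or -22.4660091033836
shift units if turned first: [-0.074 -0.017  0.185]
```

Request:
move_arm([
  [-0.05,-0.01,0.08,0],
  [-0.02,0,0.06,0],
  [0,0,0,0],
  [0,0,0,0],
])

```text
time_s: 16.15
eef_pos: [484.0, 254.8, 5.6]
eef_rot: [3.053, 0.713, -0.047]
ft_force: [-0.5, -1.4, 0.0]
width: 47.2
```

Run:
```python
from h import *
plan([484,255,4],-64)
```

```text
t 16.15 pos [484.03  254.8     5.552] tooly -63.72389697159394 tilt z [-0.028 -0.013 -1.   ] w 47.23957688118072 F [-0.529 -1.414  0.043] q6 1.55010210924295
shift units [ 0.003 -0.005  0.039]
turn units:  0.03451287855075691 or -22.465487121449243
shift units if turned first: [ 0.003 -0.005  0.039]
```

Request:
move_arm([
  [0,0,0.03,0],
  [0,0,0,0],
  [0,0,0,0],
  [0,0,0,0],
  [0,0,0,0],
  [0,0,0,0],
  [0,0,0,0],
  [0,0,0,0],
], grip=-1, squeeze=60)

```text
time_s: 16.95
eef_pos: [484.3, 254.9, 4.8]
eef_rot: [3.053, 0.713, -0.046]
ft_force: [-0.2, -0.6, 0.5]
width: 12.8
```

Run:
```python
from h import *
plan([484,255,4],-64)
```

```text
t 16.95 pos [484.257 254.934   4.753] tooly -63.71922666855955 tilt z [-0.027 -0.013 -1.   ] w 12.849405375866594 F [-0.172 -0.613  0.477] q6 1.5501107549652697
shift units [-0.004 -0.004  0.019]
turn units:  0.035096666430057155 or -22.464903333569943
shift units if turned first: [-0.004 -0.004  0.019]
```

Request:
move_arm([
  [0,0,-0.15,0],
  [0,0,-0.4,0],
  [0,0,-0.5,0],
  [0,0,-0.5,0],
  [0,0,-0.5,0],
  [0,0,-0.5,0],
  [0,0,-0.4,0],
  [0,0,-0.2,0],
])

```text
time_s: 17.75
eef_pos: [487.5, 256.4, 142.7]
eef_rot: [3.053, 0.713, -0.043]
ft_force: [0.2, 0.2, -0.9]
width: 13.0
```

Run:
```python
from h import *
plan([473.7,5.7,130],-96.7)
crop(capture('side'),'pics/n2.png',240,130,340,200,8)
```

```text
t 17.75 pos [487.461 256.447 142.671] tooly -63.720488966360044 tilt z [-0.025 -0.012 -1.   ] w 12.951114292870653 F [ 0.198  0.188 -0.886] q6 1.5501140494257808
shift units [-3.074  5.469  0.4  ]
turn units:  4.122438879204995 or -18.377561120795004
shift units if turned first: [0.398 6.266 0.302]
```

View pics/n2.png

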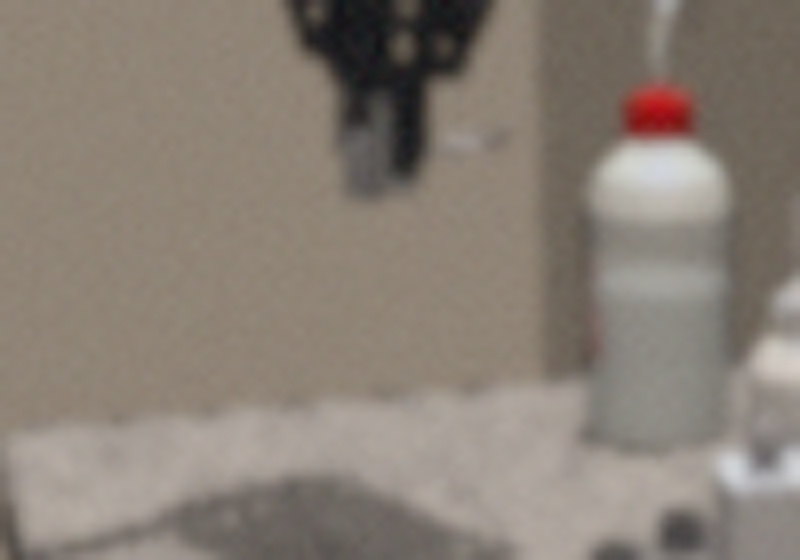

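Request:
move_arm([
  [0,0,0,0.3],
  [0,0,0,0.6],
  [0,0,0,0.6],
  [0,0,0,0.6],
  [0,0,0,0.6],
  [0,0,0,0.6],
  [0,0,0,0.5],
  [0,0,0,0.3],
])

```text
time_s: 18.6
eef_pos: [486.5, 256.0, 142.7]
eef_rot: [3.12, -0.213, -0.04]
ft_force: [0.4, -0.3, -0.9]
width: 12.9
```

Run:
```python
from h import *
plan([470,6,130],-96.7)
```

```text
t 18.6 pos [486.481 255.993 142.748] tooly -97.79717736257464 tilt z [-0.026 -0.012 -1.   ] w 12.93832301747087 F [ 0.378 -0.262 -0.9  ] q6 2.1450636321314223
shift units [0.45  6.242 0.407]
turn units:  -0.1371471703218301 or 22.362852829678168
shift units if turned first: [0.33  6.249 0.41 ]
```

Request:
move_arm([
  [0.05,0.3,0,-0.13],
  [0.05,0.7,0,0],
  [0.05,0.7,0,0],
  [0.05,0.7,0,0],
  [0.05,0.7,0,0],
  [0.05,0.7,0,0],
  [0.05,0.7,0,0],
  [0.05,0.4,0,0],
])

```text
time_s: 19.4
eef_pos: [476.1, 53.9, 142.5]
eef_rot: [3.121, -0.18, -0.048]
ft_force: [0.5, 0.1, -0.9]
width: 12.5
```

Run:
```python
from h import *
plan([470,6,125],-96.7)
```

```text
t 19.4 pos [476.08   53.901 142.535] tooly -96.59385880389684 tilt z [-0.032 -0.014 -0.999] w 12.514486833820722 F [ 0.476  0.143 -0.937] q6 1.7537298943760105
shift units [0.    1.199 0.459]
turn units:  0.01326764951289583 or -22.486732350487102
shift units if turned first: [0.002 1.199 0.459]
```

Request:
move_arm([
  [0,0.4,0.1,0],
  [0,0.4,0.1,0],
  [0,0.3,0.1,0],
  [0,0.05,0.1,0],
  [0,0,0,0],
  [0,0,0,0],
])

```text
time_s: 20.0
eef_pos: [469.0, 4.6, 125.7]
eef_rot: [3.12, -0.185, -0.051]
ft_force: [-0.8, 0.6, -0.6]
width: 13.1
```

Run:
```python
from h import *
plan([470,6,98.7],-96.7)
crop(capture('top'),'pics/o1.png',260,140,320,220,8)
crop(capture('side'),'pics/o2.png',280,130,380,220,8)
```

```text
t 20.0 pos [468.986   4.64  125.668] tooly -96.7598737198749 tilt z [-0.033 -0.013 -0.999] w 13.0811699653825 F [-0.78   0.577 -0.62 ] q6 1.6553199361556759
shift units [ 0.042 -0.048  0.672]
turn units:  -0.0074842149843625805 or 22.492515785015637
shift units if turned first: [ 0.042 -0.048  0.672]
```

View pics/o1.png

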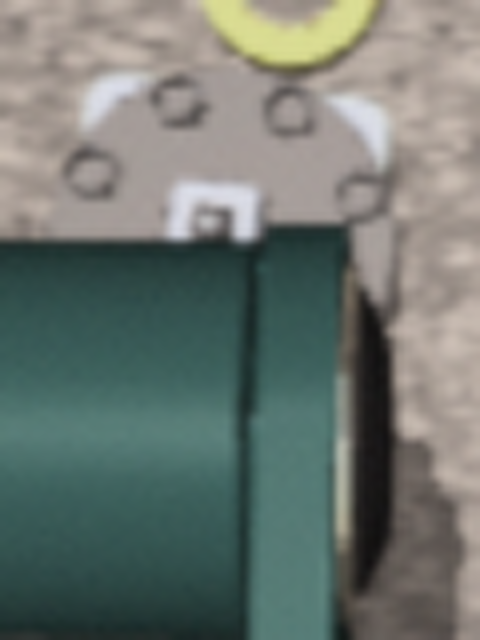

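View pics/o2.png

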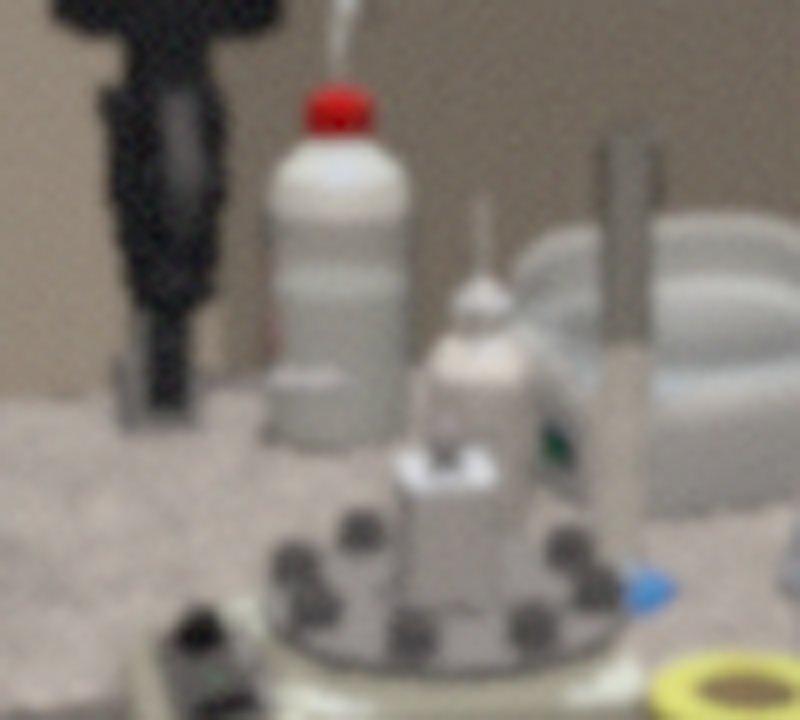

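Request:
move_arm([
  [0.02,-0.03,0.12,0],
  [0,-0.02,0.12,0],
  [0,0,0.12,0],
  [0,0,0.12,0],
  [0,0,0.1,0],
  [0,0,0,0],
  [0,0,0,0],
])

```text
time_s: 20.8
eef_pos: [469.3, 7.7, 100.1]
eef_rot: [3.121, -0.181, -0.051]
ft_force: [-0.1, 0.5, -0.1]
width: 12.8
```

Run:
```python
from h import *
plan([470,6.1,98.7],-96.7)
```

```text
t 20.8 pos [469.307   7.68  100.088] tooly -96.6330955579471 tilt z [-0.034 -0.013 -0.999] w 12.77230183538674 F [-0.124  0.533 -0.098] q6 1.6601029785260024
shift units [0.023 0.037 0.035]
turn units:  0.00836305525661274 or -22.491636944743387
shift units if turned first: [0.023 0.037 0.035]
```

Request:
move_arm([
  [0.1,0.03,0.03,0],
  [0,0,0,0],
  [0,0,0,0],
])

```text
time_s: 21.1
eef_pos: [473.7, 5.8, 99.1]
eef_rot: [3.121, -0.181, -0.05]
ft_force: [0.1, -0.4, -0.7]
width: 12.7
```

Run:
```python
from h import *
plan([470,6.1,98.7],-96.7)
im=np.mean([capture('side').astype(float) for _ in range(3)],0).astype(np.uint8)
crop(im,'pics/p2.png',305,155,350,195,16)
s,R,y=toolyaw(); p=s["eef_pos"]; tip=p+67*np.array([R[0,0],R[1,0],0])/np.hypot(R[0,0],R[1,0]); tip[2]=p[2]+8.25
pp=lambda P:(proj("side",P)+.5-[305,155])*16-.5
print(tip,pp([tip,[562.3,-5.2,107],[562.3,-5.2,120]]))
```

```text
t 21.1 pos [473.726   5.762  99.139] tooly -96.6417800064008 tilt z [-0.033 -0.013 -0.999] w 12.703405379917596 F [ 0.101 -0.441 -0.669] q6 1.6566439366974504
shift units [-0.093  0.002  0.014]
turn units:  0.007277499199901172 or -22.4927225008001
shift units if turned first: [-0.093  0.002  0.014]
[540.144  -1.947 107.365] [[358.57  516.996]
 [491.926 512.81 ]
 [492.766 438.424]]
```

View pics/p2.png

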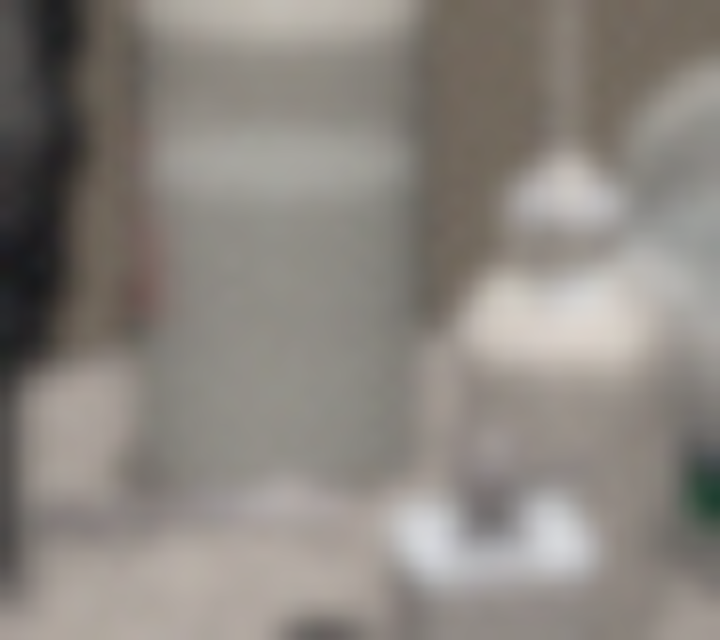

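Request:
move_arm([
  [0.1,0,-0.003,0],
  [0.1,0,-0.003,0],
  [0.1,0,-0.003,0],
  [0,0,0,0],
])

```text
time_s: 21.65
eef_pos: [486.8, 4.3, 99.3]
eef_rot: [3.121, -0.181, -0.049]
ft_force: [0.5, -0.4, -0.4]
width: 12.9
```

```bash
cat >> h.py <<'E'
def leg():
    s,R,y=toolyaw(); p=s["eef_pos"]; x=R[:2,0]/np.linalg.norm(R[:2,0]); tip=p[:2]+67*x
    S=np.array([562.8,-4.9]); d=S-p[:2]; n=np.array([-x[1],x[0]])
    gx=-R[0,2]*x[0]-R[1,2]*x[1]
    print("t",s["time_s"],"pos",p,"xyaw",np.degrees(np.arctan2(x[1],x[0])),"leg y past S(+left)",-(d@n),"tip before axis",d@x-67,"bow before axis",d@x-44,"legz",p[2]+8.25,"pitchdiff",gx-.030,"w",s["width"])
    F=s["ft_force"]; print("F along",F[:2]@x,"lat",F[:2]@n,"z",F[2],"M",s["moment"])
E
python3 -c "
from h import *
leg()"
```

```text
t 21.65 pos [486.752   4.331  99.315] xyaw -6.664405099723041 leg y past S(+left) 0.34339615699134585 tip before axis 9.60510452853795 bow before axis 32.60510452853795 legz 107.56545857514988 pitchdiff 0.0005648545783141362 w 12.909531190255525
F along 0.5270953367887801 lat -0.38051821161241495 z -0.4015535310597591 M [ 0.019 -0.034  0.043]
```

Request:
move_arm([
  [0.06,0.006,0.008,0],
  [0.06,0,0.002,0],
  [0,0,0,0],
])

```text
time_s: 21.95
eef_pos: [491.9, 3.4, 98.6]
eef_rot: [3.121, -0.181, -0.05]
ft_force: [-0.3, -0.3, -0.8]
width: 12.7
```

```bash
python3 -c "
from h import *
leg()"
```

```text
t 21.95 pos [491.933   3.446  98.568] xyaw -6.6644178870747774 leg y past S(+left) 0.06534804410376184 tip before axis 4.356318688921249 bow before axis 27.35631868892125 legz 106.81829412126359 pitchdiff 0.0009631020538566973 w 12.661285265214222
F along -0.30592857070654295 lat -0.29933968298504443 z -0.8432502730314684 M [0.027 0.002 0.007]
```

Request:
move_arm([
  [0.06,0,-0.003,0],
  [0.06,0,-0.003,0],
  [0,0,0,0],
])

```text
time_s: 22.25
eef_pos: [497.1, 2.8, 98.7]
eef_rot: [3.121, -0.181, -0.05]
ft_force: [0.5, 0.3, -0.6]
width: 12.7
```

```bash
python3 -c "
from h import *
leg()"
```

```text
t 22.25 pos [497.07   2.85  98.69] xyaw -6.665206277920389 leg y past S(+left) 0.06830808157558321 tip before axis -0.8147681403138023 bow before axis 22.185231859686198 legz 106.93954923191892 pitchdiff 0.0009192641620798039 w 12.733649159477505
F along 0.48783297246633517 lat 0.40535680005699026 z -0.6415437942329204 M [ 0.025 -0.015 -0.026]
```

Request:
move_arm([
  [0.06,0,-0.003,0],
  [0.06,0,-0.003,0],
  [0,0,0,0],
])

```text
time_s: 22.55
eef_pos: [502.3, 2.2, 98.8]
eef_rot: [3.121, -0.181, -0.05]
ft_force: [-0.4, 0.7, -0.4]
width: 12.5
```

```bash
python3 -c "
from h import *
leg()"
```

```text
t 22.55 pos [502.282   2.248  98.803] xyaw -6.663375228792902 leg y past S(+left) 0.07740447737198097 tip before axis -6.06184635497231 bow before axis 16.93815364502769 legz 107.05347396053638 pitchdiff 0.0008599569446441496 w 12.524259254444333
F along -0.4326250684973807 lat 0.6311209204327448 z -0.4126998622198978 M [ 0.024  0.003 -0.019]
```

Run:
```python
from h import *
im=np.mean([capture('side').astype(float) for _ in range(3)],0).astype(np.uint8)
crop(im,'pics/q2.png',305,155,350,195,16)
```

```text
(no output)
```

View pics/q2.png

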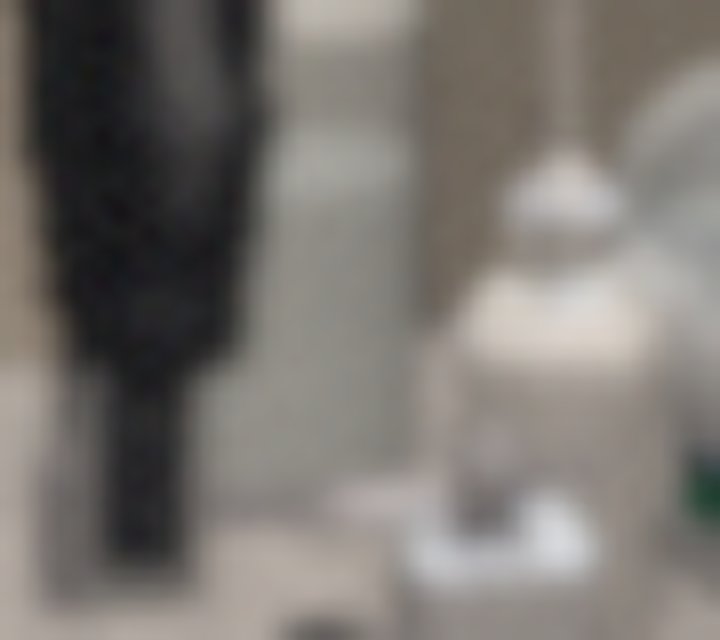

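Request:
move_arm([
  [0.06,0,-0.003,0],
  [0.04,0,-0.003,0],
  [0,0,0,0],
])

```text
time_s: 23.0
eef_pos: [506.1, 1.9, 98.9]
eef_rot: [3.121, -0.181, -0.05]
ft_force: [-1.2, 1.0, -0.4]
width: 13.0
```

```bash
python3 -c "
from h import *
leg()"
```

```text
t 23.0 pos [506.108   1.886  98.853] xyaw -6.65608427349715 leg y past S(+left) 0.1690538397112292 tip before axis -9.903150175086957 bow before axis 13.096849824913043 legz 107.10260974798102 pitchdiff 0.0012756166257641283 w 12.971618187881838
F along -1.3509932328570389 lat 0.8366686801221825 z -0.35247585665070774 M [0.093 0.053 0.049]
```

Request:
move_arm([
  [0.05,0,-0.003,0],
  [0.04,0,-0.003,0],
  [0,0,0,0],
])

```text
time_s: 23.3
eef_pos: [509.7, 1.7, 98.8]
eef_rot: [3.121, -0.181, -0.052]
ft_force: [-1.4, 1.7, -0.4]
width: 12.9
```

```bash
python3 -c "
from h import *
leg()"
```

```text
t 23.3 pos [509.685   1.66   98.79 ] xyaw -6.648942483374619 leg y past S(+left) 0.36586210740862707 tip before axis -13.483053409265516 bow before axis 9.516946590734484 legz 107.03978554779344 pitchdiff 0.002349125695359937 w 12.911537733468975
F along -1.6369292553962407 lat 1.5378381314669503 z -0.40088461882050463 M [0.261 0.282 0.066]
```

Request:
move_arm([
  [0.05,0,-0.003,0],
  [0.04,0,-0.003,0],
  [0,0,0,0],
])

```text
time_s: 23.6
eef_pos: [513.2, 1.3, 98.7]
eef_rot: [3.121, -0.181, -0.054]
ft_force: [-3.6, 0.5, 0.1]
width: 12.8
```

```bash
python3 -c "
from h import *
leg()"
```

```text
t 23.6 pos [513.179   1.306  98.709] xyaw -6.644195391758516 leg y past S(+left) 0.42292627230791674 tip before axis -16.994632189886218 bow before axis 6.005367810113782 legz 106.95933177068166 pitchdiff 0.0035207103050350075 w 12.76414198278326
F along -3.5924815697217887 lat 0.06255573224277891 z 0.10387946948211382 M [0.187 0.452 0.041]
```

Request:
move_arm([
  [0.05,0.005,-0.003,0],
  [0.05,0.005,-0.003,0],
  [0,0,0,0],
])

```text
time_s: 23.9
eef_pos: [517.0, 0.7, 98.7]
eef_rot: [3.122, -0.18, -0.056]
ft_force: [-5.0, 1.6, 0.7]
width: 12.6
```

```bash
python3 -c "
from h import *
leg()"
```

```text
t 23.9 pos [517.      0.716  98.712] xyaw -6.6283075169162 leg y past S(+left) 0.2921555374018118 tip before axis -20.857865586564145 bow before axis 2.142134413435855 legz 106.96221565561615 pitchdiff 0.004892432406887415 w 12.588777859623633
F along -5.168521555370086 lat 1.0131717366939053 z 0.6644323157123299 M [0.317 0.689 0.095]
```

Request:
move_arm([
  [0.05,0.003,-0.003,0],
  [0.05,0.003,-0.003,0],
  [0,0,0,0],
])

```text
time_s: 24.2
eef_pos: [520.3, 0.4, 98.2]
eef_rot: [3.123, -0.18, -0.061]
ft_force: [-5.5, 2.7, 0.3]
width: 12.7
```

```bash
python3 -c "
from h import *
leg()"
```

```text
t 24.2 pos [520.286   0.41   98.243] xyaw -6.60510498566634 leg y past S(+left) 0.38423063502730265 tip before axis -24.15773461383089 bow before axis -1.1577346138308897 legz 106.49321371906979 pitchdiff 0.007928641091261034 w 12.7365111034562
F along -5.774858229011286 lat 2.0962237205937186 z 0.2832427946544183 M [0.423 0.915 0.039]
```

Request:
move_arm([
  [0.05,0.005,-0.012,0],
  [0.05,0.005,-0.008,0],
  [0,0,0,0],
])

```text
time_s: 24.5
eef_pos: [523.3, 0.1, 98.3]
eef_rot: [3.123, -0.179, -0.066]
ft_force: [-7.1, 2.2, 1.3]
width: 12.6
```

```bash
python3 -c "
from h import *
leg()"
```

```text
t 24.5 pos [523.321   0.059  98.349] xyaw -6.58225716489495 leg y past S(+left) 0.40049241953562525 tip before axis -27.21308531178378 bow before axis -4.213085311783779 legz 106.59908774083112 pitchdiff 0.011687713515797143 w 12.636924502666124
F along -7.338216198475955 lat 1.3960404120249688 z 1.2863618416406015 M [0.329 1.06  0.016]
```

Request:
move_arm([
  [0.05,0.003,-0.006,0],
  [0.05,0.003,-0.006,0],
  [0,0,0,0],
])

```text
time_s: 24.8
eef_pos: [526.2, -0.3, 98.4]
eef_rot: [3.124, -0.179, -0.073]
ft_force: [-8.4, 2.0, 3.1]
width: 12.8
```

```bash
python3 -c "
from h import *
leg()"
```

```text
t 24.8 pos [526.241  -0.282  98.419] xyaw -6.568677876120514 leg y past S(+left) 0.405535653768688 tip before axis -30.15305105393896 bow before axis -7.15305105393896 legz 106.6694488266583 pitchdiff 0.015683711897069845 w 12.848411908996235
F along -8.62302189186363 lat 1.0266244820690429 z 3.0782318737445733 M [0.301 1.167 0.023]
```

Request:
move_arm([
  [0.06,0.003,-0.02,0],
  [0.06,0.003,-0.01,0],
])

```text
time_s: 25.0
eef_pos: [529.8, -0.7, 98.9]
eef_rot: [3.124, -0.178, -0.079]
ft_force: [-8.6, 3.7, -0.0]
width: 13.0
```

```bash
python3 -c "
from h import *
leg()"
```

```text
t 25.0 pos [529.849  -0.747  98.923] xyaw -6.5569285373609665 leg y past S(+left) 0.3632596127830605 tip before axis -33.789980452373705 bow before axis -10.789980452373705 legz 107.17278003288533 pitchdiff 0.0194898355888265 w 12.976837035210245
F along -8.946897175370642 lat 2.6808159885165157 z -0.002685751636361887 M [0.593 1.432 0.096]
```

Request:
move_arm([
  [0.06,0.004,-0.01,0],
  [0.06,0.003,-0.008,0],
])

```text
time_s: 25.2
eef_pos: [534.1, -1.1, 99.0]
eef_rot: [3.125, -0.178, -0.083]
ft_force: [-6.0, 3.3, 1.1]
width: 12.9
```

```bash
python3 -c "
from h import *
leg()
im=np.mean([capture('side').astype(float) for _ in range(2)],0).astype(np.uint8)
crop(im,'pics/r2.png',305,155,350,195,16)"
```

```text
t 25.2 pos [534.075  -1.134  98.951] xyaw -6.535919804632634 leg y past S(+left) 0.4718727282288793 tip before axis -38.033182796507205 bow before axis -15.033182796507205 legz 107.2013429321822 pitchdiff 0.021999293026272945 w 12.89733616768655
F along -6.331620271578447 lat 2.5649052565080517 z 1.1077180223159395 M [0.517 0.886 0.016]
```

View pics/r2.png

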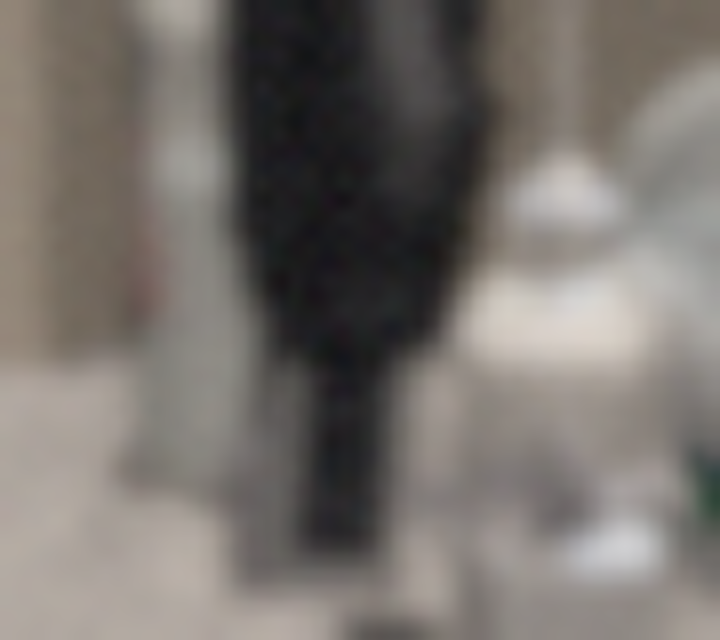

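Request:
move_arm([
  [-0.06,0.003,0.003,0],
  [-0.06,0.003,0.003,0],
])

```text
time_s: 25.5
eef_pos: [529.5, -0.6, 98.9]
eef_rot: [3.126, -0.178, -0.083]
ft_force: [-2.4, 3.3, -0.2]
width: 12.9
```

```bash
python3 -c "
from h import *
leg()"
```

```text
t 25.5 pos [529.509  -0.581  98.897] xyaw -6.5273814224615 leg y past S(+left) 0.5061363162600776 tip before axis -33.43379721367204 bow before axis -10.433797213672037 legz 107.14687685160732 pitchdiff 0.02221266541763328 w 12.870511462064028
F along -2.7391019049968586 lat 2.9606243504537306 z -0.1905180122779631 M [0.503 0.352 0.059]
```

```bash
python3 -c "
from h import *
im=np.mean([capture('side').astype(float) for _ in range(3)],0).astype(np.uint8)
cv2.imwrite('pics/now.png',im)
crop(im,'pics/s2.png',305,155,350,195,16)
leg()"
```

```text
t 25.65 pos [529.4    -0.591  98.912] xyaw -6.529175316854169 leg y past S(+left) 0.4828428769291756 tip before axis -33.32675914251356 bow before axis -10.32675914251356 legz 107.16212064541739 pitchdiff 0.022196643631135868 w 12.70754103719434
F along -3.677516049058323 lat 4.260616176615185 z -0.27666007988172736 M [0.601 0.492 0.158]
```

View pics/s2.png

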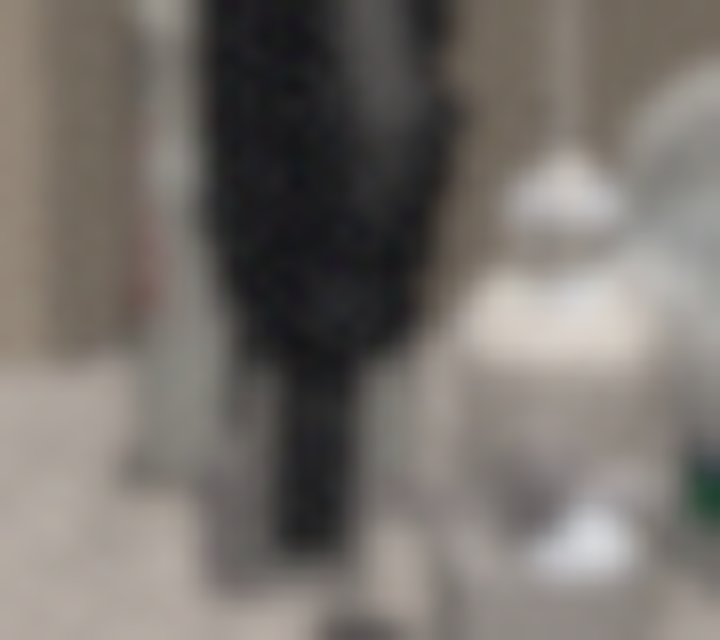

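Request:
move_arm([
  [-0.05,-0.01,0.003,0],
  [-0.05,-0.01,0.003,0],
  [0,0,0,0],
])

```text
time_s: 25.95
eef_pos: [525.4, 0.1, 98.9]
eef_rot: [3.124, -0.178, -0.081]
ft_force: [-1.6, 0.1, -1.1]
width: 13.0
```

```bash
python3 -c "
from h import *
leg()"
```

```text
t 25.95 pos [525.443   0.113  98.945] xyaw -6.556075905937084 leg y past S(+left) 0.7149913856430451 tip before axis -29.315307431026795 bow before axis -6.315307431026795 legz 107.19525193427256 pitchdiff 0.021277261590960474 w 13.00808393629415
F along -1.6288200736374212 lat -0.0432282556200302 z -1.116384267860072 M [ 0.223  0.229 -0.009]
```

Request:
move_arm([
  [-0.05,0.002,0.003,0],
  [-0.035,0.002,0.002,0],
  [0,0,0,0],
])

```text
time_s: 26.25
eef_pos: [522.1, 0.3, 99.1]
eef_rot: [3.124, -0.179, -0.08]
ft_force: [-1.0, -0.6, -0.7]
width: 12.6
```

```bash
python3 -c "
from h import *
leg()
im=np.mean([capture('side').astype(float) for _ in range(3)],0).astype(np.uint8)
crop(im,'pics/u2.png',305,155,350,195,16)
leg()"
```

```text
t 26.25 pos [522.108   0.297  99.102] xyaw -6.559672011821534 leg y past S(+left) 0.5142206134776521 tip before axis -25.981217149255457 bow before axis -2.981217149255457 legz 107.35175803071498 pitchdiff 0.02011745399356509 w 12.638557897058083
F along -0.9525068064077034 lat -0.7613435583409967 z -0.7410407343534022 M [ 0.046  0.089 -0.017]
t 26.4 pos [522.218   0.295  99.109] xyaw -6.5612533773502655 leg y past S(+left) 0.5234141050740748 tip before axis -26.090124730924963 bow before axis -3.0901247309249626 legz 107.35926697097882 pitchdiff 0.020193764909403646 w 12.969042505080234
F along -0.2565191429211437 lat -0.008982056102441321 z -0.9048089474452301 M [0.035 0.091 0.044]
```

View pics/u2.png

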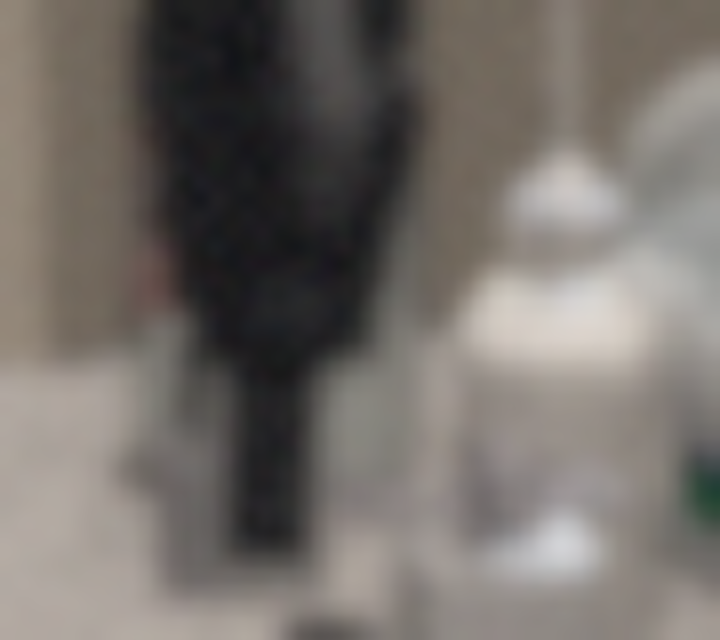

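Request:
move_arm([
  [-0.05,0,0.002,0],
  [-0.05,0,0.002,0],
  [0,0,0,0],
  [0,0,0,0],
])

```text
time_s: 26.8
eef_pos: [518.3, 0.7, 99.3]
eef_rot: [3.124, -0.179, -0.078]
ft_force: [0.7, 0.8, -0.0]
width: 12.7
```

```bash
python3 -c "
from h import *
leg()
im=np.mean([capture('side').astype(float) for _ in range(3)],0).astype(np.uint8)
crop(im,'pics/v2.png',305,155,350,195,16)
leg()"
```

```text
t 26.8 pos [518.261   0.693  99.323] xyaw -6.563718184426924 leg y past S(+left) 0.4650562743857836 tip before axis -22.113171542903864 bow before axis 0.8868284570961364 legz 107.57272762849301 pitchdiff 0.019278978630149338 w 12.72835000587607
F along 0.6584974420784151 lat 0.832318924703335 z -0.013542408556726282 M [ 0.03  -0.086 -0.038]
t 26.95 pos [518.283   0.663  99.294] xyaw -6.567149438545803 leg y past S(+left) 0.4347388160655683 tip before axis -22.139247041843888 bow before axis 0.8607529581561124 legz 107.54374727447106 pitchdiff 0.019411333594207776 w 12.642887096604548
F along 0.17808782283620592 lat -0.40936941433638036 z -0.2919373292412403 M [-0.031 -0.053 -0.008]
```

View pics/v2.png

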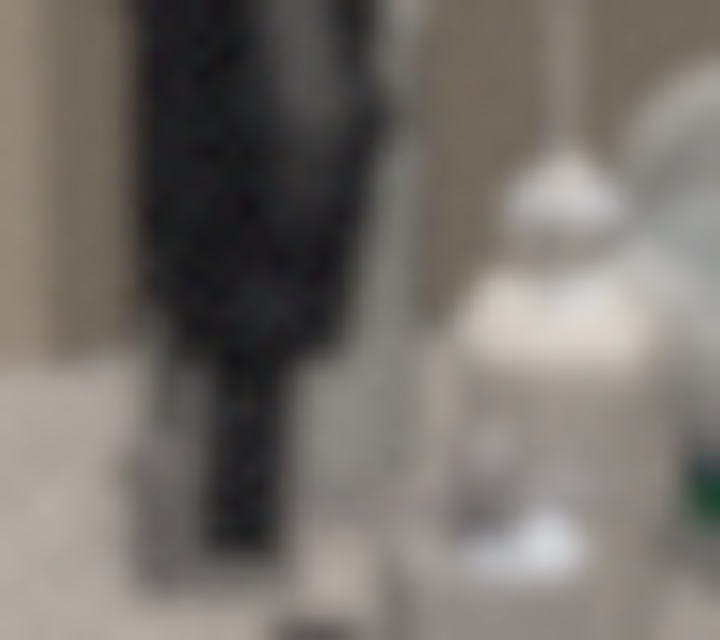

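Request:
move_arm([
  [0,0,0,0],
  [0,0,0,0],
  [0,0,0,0],
], grip=0)

```text
time_s: 27.25
eef_pos: [518.4, 0.6, 99.5]
eef_rot: [3.124, -0.179, -0.078]
ft_force: [-0.1, 0.9, -0.7]
width: 42.3
```

```bash
python3 -c "
from h import *
leg()
im=np.mean([capture('side').astype(float) for _ in range(2)],0).astype(np.uint8)
crop(im,'pics/w2.png',305,155,350,195,16)
leg()"
```

```text
t 27.25 pos [518.421   0.64   99.457] xyaw -6.562931388631806 leg y past S(+left) 0.4311435328106539 tip before axis -22.278998033526968 bow before axis 0.7210019664730325 legz 107.70688334751176 pitchdiff 0.01924515805141641 w 42.33664338382837
F along -0.185223496256009 lat 0.8579074060881217 z -0.6582055921919916 M [ 0.01  -0.036  0.015]
t 27.35 pos [518.406   0.646  99.41 ] xyaw -6.564568231096293 leg y past S(+left) 0.4348602725755496 tip before axis -22.262935050704186 bow before axis 0.7370649492958137 legz 107.66028252707018 pitchdiff 0.019283999092103876 w 42.65766586516592
F along 0.16319546200917967 lat 0.05654294079014493 z -0.6486115599245624 M [-0.023 -0.058  0.014]
```

View pics/w2.png

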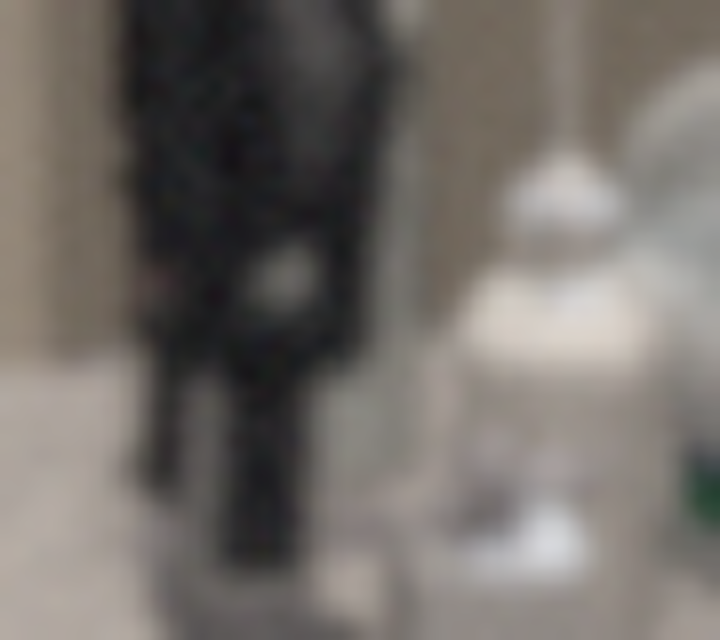

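Request:
move_arm([
  [0,0,-0.2,0],
  [0,0,-0.5,0],
  [0,0,-0.8,0],
  [0,0,-0.8,0],
  [-0.6,0,-0.6,0],
  [-0.9,0,-0.4,0],
  [-0.9,0,0,0],
  [-0.3,0,0,0],
])

```text
time_s: 28.15
eef_pos: [415.2, 14.3, 245.8]
eef_rot: [3.124, -0.179, -0.079]
ft_force: [0.4, -0.3, -0.6]
width: 42.6
```

```bash
python3 -c "
from h import *
leg()
im=np.mean([capture('side').astype(float) for _ in range(4)],0).astype(np.uint8)
cv2.imwrite('pics/x_full.png',im)
crop(im,'pics/x2.png',290,150,380,220,8)
im=np.mean([capture('top').astype(float) for _ in range(4)],0).astype(np.uint8)
cv2.imwrite('pics/y_full.png',im)
crop(im,'pics/x1.png',255,145,320,215,9)"
```

```text
t 28.15 pos [415.243  14.311 245.844] xyaw -6.593531584326145 leg y past S(+left) 2.1402440655652475 tip before axis 81.78683259582127 bow before axis 104.78683259582127 legz 254.09417190110142 pitchdiff 0.019530233829047533 w 42.55185536957881
F along 0.43613697527793904 lat -0.24538134892208774 z -0.5892809208440358 M [ 0.008 -0.06  -0.043]
```

View pics/x2.png

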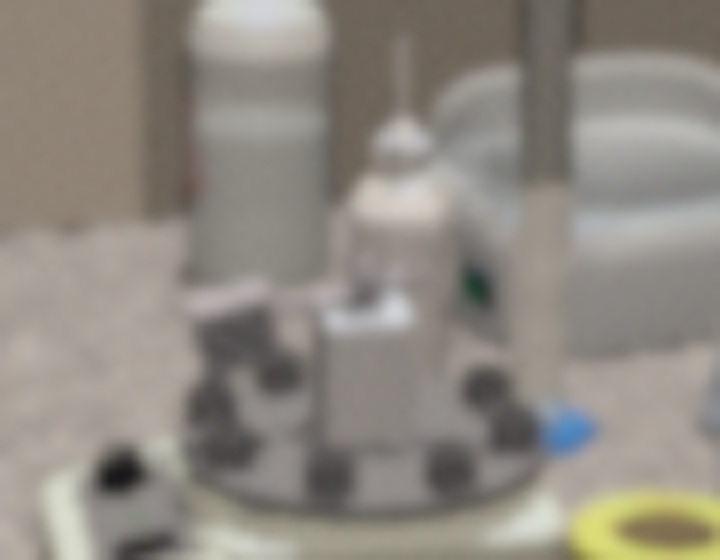

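View pics/x1.png

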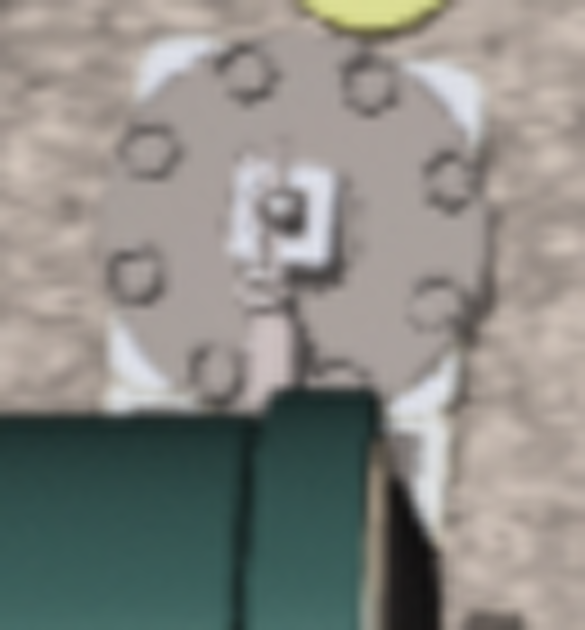

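Request:
move_arm([
  [-0.5,0,-0.3,0],
  [0,-0.9,0,0],
  [0,-0.9,0,0],
  [0,-0.9,0,0],
  [0,-0.9,0,0],
  [0,-0.9,0,0],
  [0,-0.5,0,0],
  [0,0,0,0],
])

```text
time_s: 29.35
eef_pos: [424.4, 222.4, 250.6]
eef_rot: [3.121, -0.187, -0.095]
ft_force: [0.2, -1.1, -0.1]
width: 43.0
```

```bash
python3 -c "
from h import *
im=np.mean([capture('side').astype(float) for _ in range(6)],0).astype(np.uint8)
crop(im,'pics/z2.png',305,165,350,205,16)
im=np.mean([capture('top').astype(float) for _ in range(6)],0).astype(np.uint8)
cv2.imwrite('pics/z_full.png',im)
crop(im,'pics/z1.png',268,150,304,194,14)
pp=lambda P:(proj('top',P)+.5-[268,150])*14-.5
a=np.radians(-6.7);x=np.array([np.cos(a),np.sin(a),0]);c=np.array([562.5,-5,107]);y=np.array([-x[1],x[0],0])
print(pp([c,c-30*x,c-58*x,c+23*x,c+16*x+8*y,c+[0,0,13]]))
"
```

```text
[[256.222 254.601]
 [241.388 406.775]
 [227.532 549.087]
 [267.585 138.157]
 [223.502 169.753]
 [251.284 247.543]]
```

View pics/z1.png

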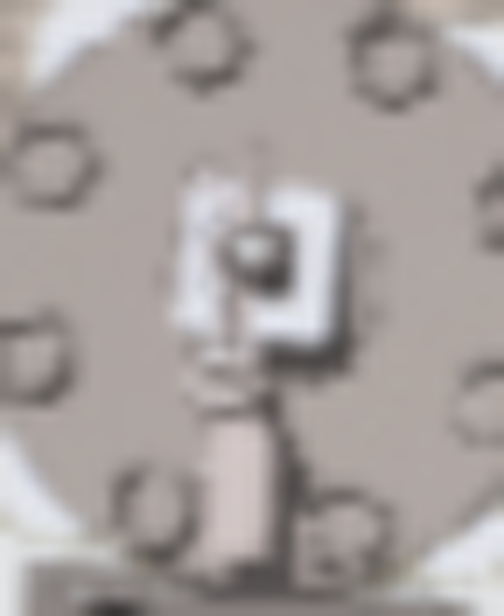

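View pics/z2.png

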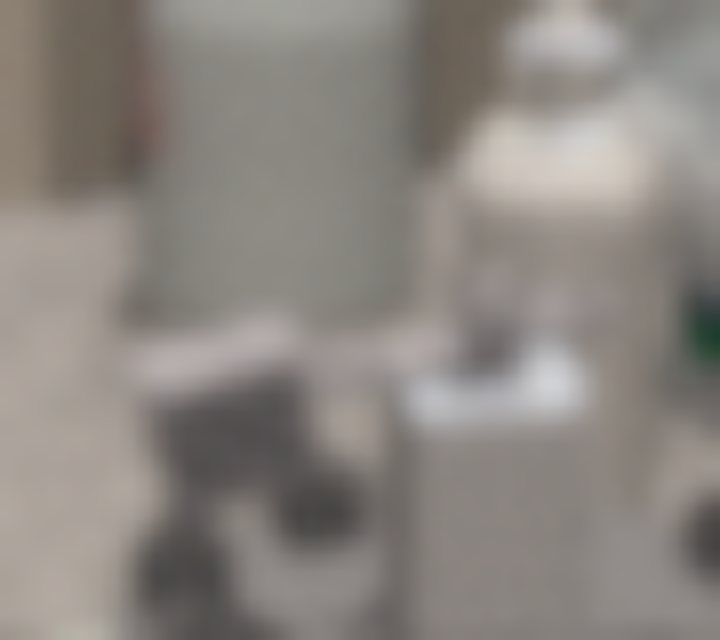

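View pics/z_full.png

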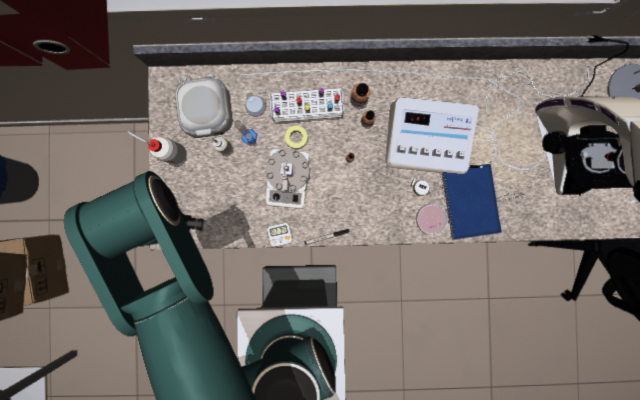

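```bash
python3 -c "
from h import *
print(sense()['time_s']); print(finish_job())"
```

```text
29.95
the job is handed in; nothing more can be done
None
```

The carousel is seated on the mixer's collar and the clip is through the cross hole, snapped round the spindle. I handed the job in at about 30 s of the 72 s allowed.

**Carousel:** I gripped it by the hub, turned it square to the drive and lowered it in small steps. It passed over the spindle and drive with no jump in force. It touched the collar at TCP z 76.6 mm, where I expected it, with a contact force of about 6 N. It was still seated in the last pictures.

**Clip:** The straight leg went through the hole from the front. The push rose to about 9 N and then fell to about 6 N as it snapped. I backed off until the load was near zero, and the spindle followed the clip all the way, about 14 mm back to rest. In the last top picture the leg tip shows about 23 mm past the spindle axis, where it belongs when the bow hugs.

**Checks that were less clear:**
- The measured drop at the snap was about 2.6 N, below the stated 5 N. I only read the force every 0.2 s, so the true peak may have been missed.
- The pictures are too coarse to see the bow's wire itself. The hug is judged from the force, the spindle following the clip, and the tip position.
- Lateral force on the clip reached about 4 N while I was backing off; I centred it to about 0 before releasing.
- After release the block end of the clip droops by about 10 degrees. It did not change between the two last looks, about 1 s apart.

The arm ended clear of everything, and the bystanders look unmoved in the last top picture.

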